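# Pack the overhanging panel and sort the bars

## Task

Swing the red clamp lever on the yellow vice fully over to open, draw the low packing bar out from under the panel and slide in its place the one medium-height bar, the one that just fits under the panel, fully home against the back stop; then swing the lever fully back. Lay every low bar, the one drawn out included, in the blue tray and every tall bar in the red tray, each flat on the tray floor with its holes up. Leave the multimeter and the screwdriver where they are.

Things in the scene. Friction and masses are not known exactly. Their poses are not given: they have to be found in the camera images.
- low1: loose aluminium packing bar, 90 mm long (its x axis), 28 mm wide (its y axis) and 16 mm high (its z axis, up), with two dark holes showing in the top face; 109 g give or take 25 %. Origin: centre of its underside. Starts flat, holes up, pushed in under the vice's panel with about 38 to 51 mm sticking out of the front; it is the wrong height for that place; always present.
- low2: loose aluminium packing bar, 90 mm long (its x axis), 28 mm wide (its y axis) and 16 mm high (its z axis, up), with two dark holes showing in the top face; 109 g give or take 25 %. Origin: centre of its underside. Starts flat, holes up, anywhere on the bench in front of the robot; in many runs it is absent.
- low3: loose aluminium packing bar, 90 mm long (its x axis), 28 mm wide (its y axis) and 16 mm high (its z axis, up), with two dark holes showing in the top face; 109 g give or take 25 %. Origin: centre of its underside. Starts flat, holes up, anywhere on the bench in front of the robot; in many runs it is absent.
- mid: loose aluminium packing bar, 90 mm long (its x axis), 28 mm wide (its y axis) and 23 mm high (its z axis, up), with two dark holes showing in the top face; 156 g give or take 25 %. Origin: centre of its underside. Starts flat, holes up, anywhere on the bench; the only bar of this height, always present.
- tall1: loose aluminium packing bar, 90 mm long (its x axis), 28 mm wide (its y axis) and 30 mm high (its z axis, up), with two dark holes showing in the top face; 204 g give or take 25 %. Origin: centre of its underside. Starts flat, holes up, anywhere on the bench in front of the robot; in many runs it is absent.
- tall2: loose aluminium packing bar, 90 mm long (its x axis), 28 mm wide (its y axis) and 30 mm high (its z axis, up), with two dark holes showing in the top face; 204 g give or take 25 %. Origin: centre of its underside. Starts flat, holes up, anywhere on the bench in front of the robot; in many runs it is absent.
- tall3: loose aluminium packing bar, 90 mm long (its x axis), 28 mm wide (its y axis) and 30 mm high (its z axis, up), with two dark holes showing in the top face; 204 g give or take 25 %. Origin: centre of its underside. Starts flat, holes up, anywhere on the bench in front of the robot; in many runs it is absent.
- vice: yellow bench vice, fixed, gripping a steel panel that juts out towards the robot. Origin: on the bench below the middle of the panel's front edge; x points in under the panel, z up. Panel: 110 mm wide (y), x = 0 to 100 mm, underside 25 and top 29 mm above the bench. The yellow jaw and lever block on it start at x = 60 mm, are 80 mm wide and 70 mm high.
- home (a point): on the bench under the panel, x = 10 mm, y = 0 in the vice's frame (same axes): where the origin of a bar pushed fully home lies; 35 mm of it then sticks out. Bars slide on the bench along x between two dark guide strips, 33 mm apart and 10 mm high, from x = 10 to 55 mm in the vice's frame, flared from x = -5 mm; the back stop is the flat bed face at x = 55 mm.
- clamp (a joint): red-knobbed clamp lever on top of the vice's jaw, swinging across the vice (along its y) about a level axis 67 mm above the bench at x = 85 mm, y = 0 in the vice's frame. 0 rad = fully over to the vice's +y side, clamped (start 0 to 0.08); 0.5 = upright; 1.0 = fully over to the -y side, open. It stays where it is left; about 1 N at the knob moves it; hard stops at 0 and 1.
- clamp_tip (a point): centre of the lever's red ball knob, 26 mm across, 80 mm from the lever's axis: at y = +38 mm, 137 mm above the bench when clamped; at y = -38 mm when open (vice's frame); 147 mm up when upright.
- blue_tray: shallow blue tray, fixed on the bench, to the left or the right of the vice. Inside 110 mm (x, the way the bars lie) by 170 mm (y, room for three bars side by side with space for fingers); floor 2.5 mm and walls 3 mm thick; above the bench the two walls across x rise 14 mm, the two across y 6 mm. Origin: centre of its underside on the bench, z up.
- red_tray: shallow red tray, fixed on the bench, to the left or the right of the vice. Inside 110 mm (x, the way the bars lie) by 170 mm (y, room for three bars side by side with space for fingers); floor 2.5 mm and walls 3 mm thick; above the bench the two walls across x rise 14 mm, the two across y 6 mm. Origin: centre of its underside on the bench, z up.
- multimeter: bystander, loose: orange multimeter 75 x 140 x 34 mm lying on the bench. Origin: centre of its underside.
- screwdriver: bystander, loose: screwdriver lying on the bench, 200 mm long along x, handle 26 mm thick to -x. Origin: underside near its middle.
There are look-alikes about, which are no part of the job. Leave any green look-alike of the tall3 alone. What is shaped like the tall2 but purple is not meant.

How it is judged:
By the outcome, as a careful person would: the job done as asked, in the order asked, and still so for the second after the job is handed in, with the robot touching nothing.
Of low2, low3, tall1, tall2, tall3 only 3 to 5 are there at a start; the rules pass over those that are not, and their reading is None.
At some moment in a run one of low2, low3, tall1, tall2, tall3, mid may be knocked a few centimetres aside while the robot is not near it.
Once in a run the grip may slacken for a moment while it holds something.
It also fails if it takes over 210 s, if anything falls off the work surface, if the arm or the gripper's body presses on something with over 40 N, if the wrist force passes 120 N, or if a joint passes its speed limit or range.

## Robot

A 7-joint arm with a two-finger parallel gripper is mounted at the origin on the work surface. World frame = base frame: x ahead of the robot, y to its left, z up, the work surface at z = 0. Lengths are in m, angles in rad, forces in N, time in s.
With the tool pointing down it reaches from about 0.425 to 0.925 m from the base axis. Payload 6.8 kg.
Tool frame: the origin (TCP) lies on the centre line of the jaws, within the pads' length; the fingertips stand 19 mm ahead of it and the grasp point (between the pads) is the TCP (r.tip_extent is the y of the fingertips in the tool frame, in m); y points along the fingers, z is the direction in which the jaws open and shut, and the axes are right-handed (so a half turn about y gives the same grasp; the last joint's range is limited). The gripper opens to 85 mm and grips with 20 to 120 N. Pads are 22 mm wide; open, the fingers measure 114 mm over their backs; the gripper's body (76 mm by 85 mm) begins 54 mm behind the grasp point. The pads swing forward as they close: fully open they stand 13 mm farther back than shut.
Start: joints at [-1.235, 0.477, 0.022, 1.555, -0.011, 1.109, -0.083], TCP at [0.29, 0.61, 0.25] pointing down, gripper open.
Joint ranges: [-2.96, 2.96], [-0.34, 2.1], [-1.41, 1.46], [0.24, 2.44], [-1.37, 4.51], [0.17, 1.92], [-2.96, 2.96]. Speed limits (rad/s): [2.39, 2.39, 3.14, 3.14, 3.14, 3.14, 3.14].

## Interface

Orientations are given as a rotation vector (axis times angle).
In Python, from bench import r gives the robot as it stands. The module is installed in compiled form; this text tells all that it offers.
- The arm moves only by the tool jog_arm, never from a script. Its argument "motion" is a list of rows, each a list of 3 entries, a list of its own where there are three numbers: the opening, from 0 (shut) to 1 (fully open), then the shift along the tool's x, y, z in m, then the turn, a rotation vector about the tool's x, y, z in degrees. A call has 1 to 10 rows; each row shifts and turns the commanded pose from where the row before left it, along the tool's axes as they then stand; what a row does not reach is not made up. A row lasts 1/12 s, in which the tool goes at most 41.7 mm and 7.16 degrees, less where a joint would pass 70% of its speed; a pose out of reach is approached as far as the arm can. A call with a gripper value outside its range is refused whole. The fingers move at their own pace and stop on an object; "force" is the grip in N (left out, the last holds). Time passes only in rows, so rows that do not move let the fingers close. It gives the time, the measured TCP pose, the force and the opening at its end, in the units of the state.
- r.get_obs(): the state, without advancing time (a new reading comes with each control period).
- r.grab_frame(name): name is "side" or "top" or "wrist"; returns a dict with "image" (384x512x3 uint8, red, green, blue), "range_z" (384x512 float32, m along the optical axis (not along the pixel's ray), 0 where there is no reading), "fx", "fy", "cx", "cy" (pixels), "k1" (the pictures are not rectified: a ray, as slopes to the right and down, at radius r is drawn at 1 + k1 r^2 times it, then the intrinsics apply), "xyz" and "orientation" of the camera in the world. Camera axes: x right, y down, z forward; pixel columns grow to the right and rows downward; lengths in m; the calibration is good to about 2 mm. A picture is of the moment at which its call begins.
- r.hand_in(): hands the job in, once; it reports no verdict.
The state is a dict: "clock": time; "joints": joint angles; "qvel": joint speeds; "tau": joint torques, N m; "tcp_pos": TCP position; "orientation": TCP orientation; "contact_force": force on the tool from outside, world axes, zero at the start; "moment": the same for the moment, N m; "grip_width": finger opening in m.
Only numpy, scipy, OpenCV 4.12 (cv2) and the standard library are available. Lean on these libraries where they do the work, as an engineer would, in place of code of your own. Each camera call takes 0.05 s, during which the arm holds its last target.

## Working session

There is one attempt and no reset: what is moved stays moved. The work goes in short steps, Python scripts to look and compute and a tool call to move; the robot and the scene stay as the last step left them, time stands still between calls to the robot, and variables do not carry over. Pictures are saved under pics/ and viewed, and the job is handed in when it is done.

Besides the shell and the picture viewer there is one more tool, called by a JSON object that holds its "name" and its "arguments". jog_arm: Moves the arm, as the interface text tells. Its arguments: {"type":"object","properties":{"motion":{"type":"array","items":{"type":"array"}},"force":{"type":"number"}},"required":["motion"]}

```bash
ls; mkdir -p pics
cat > h.py <<'E'
import numpy as np, cv2
from scipy.spatial.transform import Rotation as R
from bench import r
def grab(n):
    f=r.grab_frame(n); f['name']=n; return f
def save(f,name,crop=None,scale=1):
    im=f['image'][:,:,::-1].copy()
    if crop: x0,y0,x1,y1=crop; im=im[y0:y1,x0:x1]
    if scale!=1: im=cv2.resize(im,None,fx=scale,fy=scale,interpolation=cv2.INTER_CUBIC)
    cv2.imwrite('pics/'+name,im)
def K(f): return np.array([[f['fx'],0,f['cx']],[0,f['fy'],f['cy']],[0,0,1.]])
def slopes(f,uv):
    uv=np.atleast_2d(np.array(uv,float)); 
    return cv2.undistortPoints(uv.reshape(-1,1,2),K(f),np.array([f['k1'],0,0,0.])).reshape(-1,2)
def ori(f): 
    o=np.array(f['orientation'],float); return R.from_rotvec(o) if o.shape==(3,) else R.from_matrix(o)
def plane(f,uv,z):
    s=slopes(f,uv); d=ori(f).apply(np.c_[s,np.ones(len(s))]); c=np.array(f['xyz'])
    return c+d*((z-c[2])/d[:,2])[:,None]
def cloud(f):
    h,w=f['range_z'].shape; v,u=np.mgrid[:h,:w]
    s=slopes(f,np.c_[u.ravel(),v.ravel()]); z=f['range_z'].ravel()
    p=np.c_[s*z[:,None],z]; P=ori(f).apply(p)+np.array(f['xyz']); P[z<=0]=np.nan
    return P.reshape(h,w,3)
def proj(f,P):
    p=ori(f).inv().apply(np.atleast_2d(P)-np.array(f['xyz'])); s=p[:,:2]/p[:,2:]
    r2=(s**2).sum(1,keepdims=True); s=s*(1+f['k1']*r2)
    return s*[f['fx'],f['fy']]+[f['cx'],f['cy']]
E
python3 - <<'E'
from h import *
print(r.get_obs()); print(r.tip_extent)
for n in('side','top','wrist'):
    f=grab(n); save(f,n+'0.png'); print(n,f['fx'],f['fy'],f['cx'],f['cy'],f['k1'],f['xyz'],f['orientation'],(f['range_z']>0).mean())
E
```

```text
pics
{'clock': 0.0, 'joints': array([-1.23513675,  0.47780352,  0.02238019,  1.5564594 , -0.0114851 ,
        1.10931   , -0.08308803]), 'qvel': array([ 0.00122372, -0.00054372, -0.00111601, -0.00028883,  0.00121914,
        0.00014382, -0.00080108]), 'tau': array([-2.20431052e-04, -5.96464348e+01,  1.60801761e+00, -2.81190097e+01,
        1.25551698e-02,  9.44919360e-03,  3.43321540e-05]), 'tcp_pos': array([0.28959887, 0.60909469, 0.24932084]), 'orientation': array([-1.54447946,  0.34828423, -0.34790453]), 'contact_force': array([ 0.13060169,  0.23555691, -0.47946843]), 'moment': array([0.00789513, 0.00844553, 0.03870567]), 'grip_width': 0.08538615648213527}
0.019
side 446.4399060912627 446.4399060912627 256.6953161952034 196.13254365424254 -0.00387969023632454 [ 0.0471444  -0.58885979  1.01091452] [-2.3018964   0.84642001 -0.32748876] 0.9958445231119791
top 484.95583694061156 484.95583694061156 248.7847549278845 192.81229830588762 -0.18428739659970633 [0.5219119  0.0250703  1.25451518] [-2.22905907  2.18823981 -0.08424439] 0.9959157307942709
wrist 284.049762447411 284.049762447411 256.4070759675935 194.4981708459023 -0.026231238064202664 [0.217813   0.64181677 0.3746414 ] [2.42446776 1.53226954 0.23937312] 0.9959513346354166
```

View pics/side0.png

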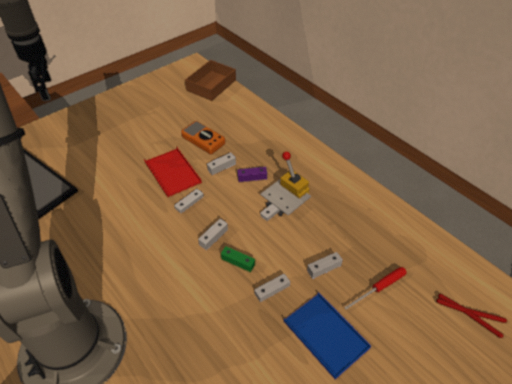

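View pics/top0.png

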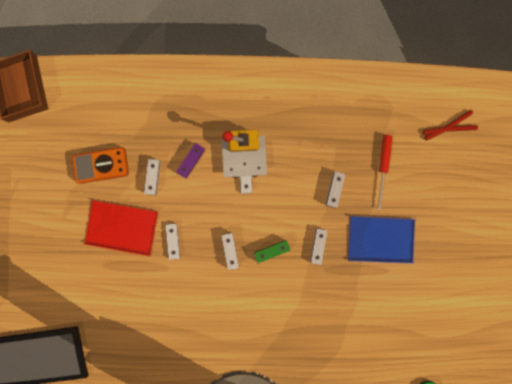

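View pics/wrist0.png

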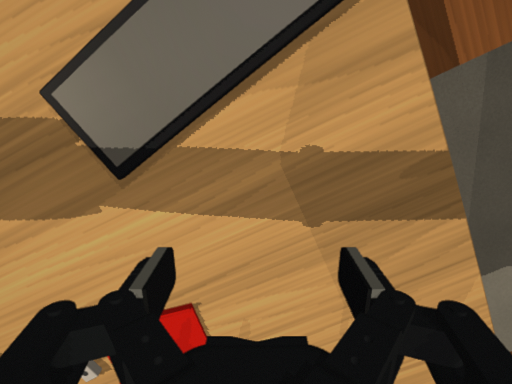

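```bash
cat > meas.py <<'E'
from h import *
def blobs(f,cl=None):
    im=f['image']; hsv=cv2.cvtColor(im,cv2.COLOR_RGB2HSV)
    m=((hsv[:,:,1]<50)&(hsv[:,:,2]>110)).astype(np.uint8)
    return m
def bars(f,xr=(0.25,0.95),yr=(-0.7,0.75)):
    cl=cloud(f); m=blobs(f)
    m=cv2.morphologyEx(m,cv2.MORPH_CLOSE,np.ones((7,7),np.uint8))
    n,lab,st,ce=cv2.connectedComponentsWithStats(m)
    out=[]
    for i in range(1,n):
        if st[i,4]<60: continue
        P=cl[lab==i]; c=np.nanmedian(P,0)
        if not(xr[0]<c[0]<xr[1] and yr[0]<c[1]<yr[1] and c[2]<0.06): continue
        out.append((ce[i],st[i,4],c,np.nanpercentile(P[:,2],[10,50,90]),lab==i))
    return out
if __name__=='__main__':
    for n in('top','side'):
        f=grab(n); print(n)
        for ce,a,c,z,_ in bars(f): print(ce.round(0),a,c.round(4),z.round(4))
E
python3 meas.py
python3 - <<'E'
from h import *
f=grab('top'); save(f,'t1.png',(60,110,440,280),2)
f=grab('side'); save(f,'s1.png',(130,110,420,380),2.5)
E
```

```text
top
[154. 174.] 78 [0.6266 0.237  0.0292] [0.0266 0.0292 0.0321]
[246. 184.] 130 [0.6069 0.0028 0.0155] [0.0129 0.0155 0.0188]
[172. 241.] 285 [0.4586 0.1866 0.0157] [0.0124 0.0157 0.0192]
[230. 250.] 175 [0.4407 0.0379 0.0299] [0.0271 0.0299 0.0328]
side
[222. 163.] 299 [0.6171 0.2317 0.0268] [0.0109 0.0268 0.031 ]
[280. 201.] 764 [ 0.651  -0.0014  0.027 ] [0.0142 0.027  0.0299]
[188. 200.] 261 [0.4542 0.1816 0.0145] [0.0098 0.0145 0.0177]
[213. 233.] 383 [0.4325 0.0314 0.0278] [0.014  0.0278 0.0309]
[325. 264.] 407 [ 0.5935 -0.2346  0.028 ] [0.0145 0.028  0.0306]
[272. 287.] 407 [ 0.4468 -0.193   0.0216] [0.0162 0.0216 0.0244]
```

View pics/t1.png

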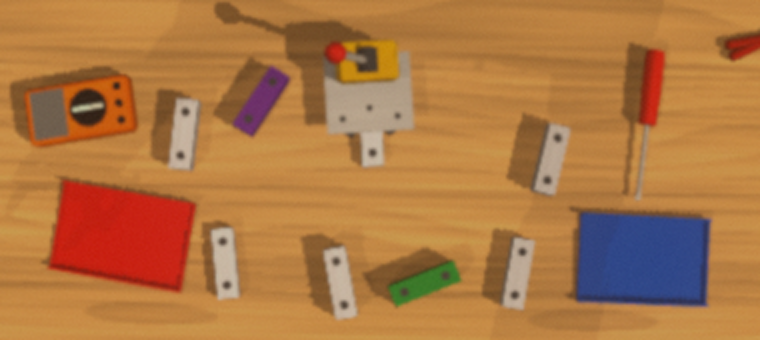

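View pics/s1.png

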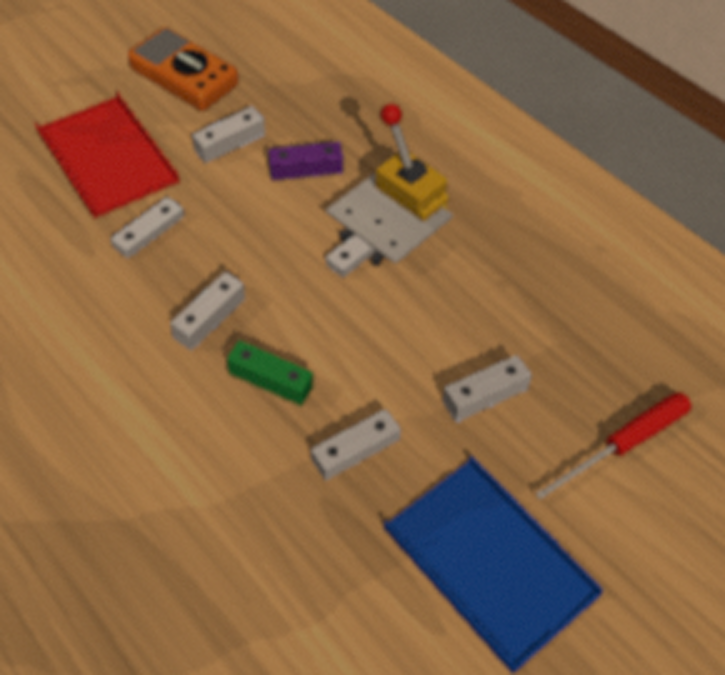

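```bash
cat > meas2.py <<'E'
from h import *
def segs(f,zmin=0.007):
    cl=cloud(f); hsv=cv2.cvtColor(cv2.medianBlur(f['image'],3),cv2.COLOR_RGB2HSV)
    S=hsv[:,:,1]; V=hsv[:,:,2]
    zz=cv2.medianBlur(np.nan_to_num(cl[:,:,2]).astype(np.float32),5)
    m=((S<85)&(V>60)&(zz>zmin)&(zz<0.05)&(cl[:,:,0]>0.25)&(cl[:,:,0]<0.85)&(abs(cl[:,:,1])<0.6)).astype(np.uint8)
    m=cv2.morphologyEx(m,cv2.MORPH_CLOSE,np.ones((5,5),np.uint8))
    n,lab,st,ce=cv2.connectedComponentsWithStats(m)
    return cl,zz,[(lab==i,ce[i],st[i,4]) for i in range(1,n) if st[i,4]>100]
def rect(f,mask,h):
    c,_=cv2.findContours(mask.astype(np.uint8),cv2.RETR_EXTERNAL,cv2.CHAIN_APPROX_NONE)
    c=max(c,key=cv2.contourArea).reshape(-1,2)
    P=plane(f,c,h)[:,:2]
    (cx,cy),(w,hh),a=cv2.minAreaRect((P*1000).astype(np.float32))
    if w<hh: w,hh,a=hh,w,a+90
    a=(a+90)%180-90
    return np.array([cx,cy]).round(1),round(w,1),round(hh,1),round(a,1)
if __name__=='__main__':
    for n in('top','side'):
        f=grab(n); print(n); cl,zz,S=segs(f)
        for m,ce,a in S:
            P=cl[m]; zt=np.nanmedian(P[:,2]); 
            hi=np.nanpercentile(P[:,2],75)
            mt=m&(abs(zz-hi)<0.006)
            print(ce.round(0),a,'zmed %.4f'%zt,'top %.4f'%np.nanmedian(P[P[:,2]>hi-0.008,2]),rect(f,mt,hi),np.nanmean(cl[mt],0).round(4))
E
python3 meas2.py
```

```text
top
[244. 165.] 1282 zmed 0.0281 top 0.0287 (array([675.6,   8.3]), 107.9, 94.8, -85.3) [0.6629 0.0067 0.0287]
[ 84. 167.] 281 zmed 0.0339 top 0.0339 (array([642.1, 416.9]), 52.7, 36.7, 10.9) [0.6424 0.4175 0.0339]
[152. 176.] 388 zmed 0.0296 top 0.0298 (array([620.2, 241.6]), 86.1, 27.9, -4.9) [0.6201 0.2419 0.0297]
[335. 189.] 371 zmed 0.0297 top 0.0297 (array([ 597.3, -227.6]), 87.3, 27.8, -12.3) [ 0.5974 -0.228   0.0297]
[172. 241.] 373 zmed 0.0156 top 0.0156 (array([457.4, 186.2]), 88.5, 27.6, 6.9) [0.4575 0.1865 0.0156]
[318. 246.] 377 zmed 0.0228 top 0.0229 (array([ 450.7, -187.2]), 88.1, 27.6, -8.7) [ 0.4505 -0.1877  0.023 ]
[230. 251.] 378 zmed 0.0301 top 0.0301 (array([435.8,  39.2]), 88.9, 27.2, 11.7) [0.4363 0.0395 0.0299]
side
[197. 130.] 165 zmed 0.0341 top 0.0341 (array([640.1, 390.8]), 87.5, 53.7, 86.9) [0.645  0.4034 0.0342]
[221. 163.] 302 zmed 0.0265 top 0.0279 (array([617.4, 237.6]), 88.0, 32.7, -5.4) [0.6179 0.2389 0.0283]
[281. 200.] 910 zmed 0.0271 top 0.0277 (array([675. ,   5.1]), 110.2, 102.1, -85.4) [0.6638 0.0012 0.0277]
[188. 200.] 259 zmed 0.0144 top 0.0145 (array([454.2, 182.6]), 90.4, 30.6, 6.7) [0.4532 0.1835 0.0147]
[212. 234.] 401 zmed 0.0280 top 0.0286 (array([433.3,  35.2]), 90.9, 30.3, 11.0) [0.4329 0.0357 0.0287]
[324. 265.] 452 zmed 0.0278 top 0.0286 (array([ 594.2, -231.8]), 91.3, 30.2, -13.0) [ 0.5944 -0.2313  0.0285]
[272. 287.] 435 zmed 0.0215 top 0.0217 (array([ 448.1, -191. ]), 90.0, 29.6, -9.7) [ 0.448  -0.1905  0.0219]
```

```bash
cat > meas3.py <<'E'
from meas2 import *
def col(f,which):
    hsv=cv2.cvtColor(f['image'],cv2.COLOR_RGB2HSV); H,S,V=[hsv[:,:,i].astype(int) for i in range(3)]
    cl=cloud(f)
    if which=='blue': m=(abs(H-112)<15)&(S>120)
    if which=='red': m=((H<6)|(H>174))&(S>170)
    if which=='yellow': m=(abs(H-24)<5)&(S>190)
    m=m.astype(np.uint8); n,lab,st,ce=cv2.connectedComponentsWithStats(m)
    i=1+np.argmax(st[1:,4]); return lab==i,cl,(lab,st,ce)
if __name__=='__main__':
    for n in('top','side'):
        f=grab(n); print(n)
        for w in('blue','red'):
            m,cl,_=col(f,w); print(w,rect(f,m,0.008),np.nanmedian(cl[m],0).round(4))
        m,cl,(lab,st,ce)=col(f,'red')
        for i in range(1,len(st)):
            if st[i,4]>20 and st[i,4]<400: print('red blob',ce[i].round(),st[i,4],np.nanmedian(cl[lab==i],0).round(4))
        cl,zz,S=segs(f)
        for m,ce,a in S:
            if a>700:
                p=m&(zz>0.022)&(zz<0.034); print('panel',rect(f,p,0.029))
                # front-edge line fit: panel pixels
                b=m&(zz>0.009)&(zz<0.0195); 
                k=cv2.morphologyEx(b.astype(np.uint8),cv2.MORPH_OPEN,np.ones((3,3)));print('low1',rect(f,k,0.016),np.nanmedian(cl[k>0],0).round(4))
E
python3 meas3.py
```

```text
top
blue (array([ 469.5, -356.7]), 170.7, 110.7, 88.5) [ 0.47   -0.3568  0.0028]
red (array([488.7, 322.9]), 174.3, 114.7, 81.5) [0.4884 0.3229 0.0021]
red blob [450. 127.] 295 [ 0.7713 -0.5538  0.0146]
red blob [227. 136.] 70 [0.7077 0.049  0.1463]
red blob [386. 153.] 277 [ 0.6948 -0.3624  0.024 ]
panel (array([675.8,   8.2]), 107.9, 95.2, -85.6)
low1 (array([607.4,   1.8]), 43.7, 26.1, 5.4) [0.607  0.0009 0.0159]
side
blue (array([ 468.8, -360.3]), 174.9, 116.5, 87.9) [ 0.469  -0.3649  0.0018]
red (array([487.6, 317.9]), 177.5, 115.6, 81.2) [0.4889 0.3183 0.0015]
red blob [286. 155.] 47 [0.7043 0.043  0.1445]
red blob [390. 279.] 316 [ 0.6911 -0.3689  0.0222]
panel (array([675. ,   4.9]), 110.4, 102.1, -85.5)
low1 (array([606.2,  -2. ]), 51.1, 32.3, 4.6) [ 0.6084 -0.0016  0.0143]
```

```bash
cat > go.py <<'E'
import sys
from h import *
# usage: go.py x y z yawdeg(of tool x axis, mod 180) ; prints turn needed then shift in final tool axes
def rel(x,y,z,yaw,flip=None):
    o=r.get_obs(); Rt=R.from_rotvec(o['orientation']); M=Rt.as_matrix(); p=o['tcp_pos']
    best=None
    for yy in ([yaw,yaw+180] if flip is None else [yaw]):
        a=np.radians(yy); X=np.array([np.cos(a),np.sin(a),0]); Y=np.array([0,0,-1.]); Z=np.cross(X,Y)
        T=R.from_matrix(np.c_[X,Y,Z]); d=(Rt.inv()*T).as_rotvec(degrees=True)
        if best is None or np.linalg.norm(d)<np.linalg.norm(best[0]): best=(d,T)
    d,T=best; s=np.array([x,y,z])-p
    print('pos',p.round(4),'toolx yaw %.1f'%np.degrees(np.arctan2(M[1,0],M[0,0])),'grip %.4f'%o['grip_width'],'F',o['contact_force'].round(1),'t %.2f'%o['clock'],'j',o['joints'].round(2))
    print('turn deg',d.round(2),' then shift mm',(T.inv().apply(s)*1000).round(1),'| shift in present axes',(Rt.inv().apply(s)*1000).round(1))
if __name__=='__main__':
    a=[float(v) for v in sys.argv[1:]]; rel(*a)
E
python3 - <<'E'
from h import *
o=r.get_obs(); print(R.from_rotvec(o['orientation']).as_matrix().round(3))
E
python3 go.py 0.703 0.1 0.25 4.5; python3 go.py 0.703 0.1 0.25 94.5
```

```text
[[ 0.903  0.     0.429]
 [-0.429  0.     0.903]
 [-0.    -1.     0.   ]]
pos [0.2898 0.6097 0.2503] toolx yaw -25.4 grip 0.0854 F [0.  0.3 0.3] t 0.55 j [-1.24  0.48  0.02  1.56 -0.01  1.11 -0.08]
turn deg [-1.000e-02 -2.993e+01  0.000e+00]  then shift mm [ 3.719e+02  3.000e-01 -5.405e+02] | shift in present axes [ 5.920e+02  3.000e-01 -2.829e+02]
pos [0.2898 0.6097 0.2503] toolx yaw -25.4 grip 0.0854 F [0.  0.3 0.3] t 0.55 j [-1.24  0.48  0.02  1.56 -0.01  1.11 -0.08]
turn deg [-0.   60.07 -0.  ]  then shift mm [5.405e+02 3.000e-01 3.719e+02] | shift in present axes [ 5.920e+02  3.000e-01 -2.829e+02]
```

{"name": "jog_arm", "arguments": {"motion": [[0,[0,0,0],[0,-6,0]],[0,[0,0,0],[0,-6,0]],[0,[0,0,0],[0,-6,0]],[0,[0,0,0],[0,-6,0]],[0,[0,0,0],[0,-6,0]],[0,[0.022,0,-0.032],[0,0,0]],[0,[0.022,0,-0.032],[0,0,0]],[0,[0.022,0,-0.032],[0,0,0]],[0,[0.022,0,-0.032],[0,0,0]],[0,[0.022,0,-0.032],[0,0,0]]], "force": 40}}

```text
clock: 1.38
tcp_pos: [0.4132, 0.4573, 0.2505]
orientation: [-1.57, -0.063, 0.063]
contact_force: [1.2, 0.8, 0.4]
grip_width: -0.0001
```

{"name": "jog_arm", "arguments": {"motion": [[0,[0.022,0,-0.032],[0,0,0]],[0,[0.022,0,-0.032],[0,0,0]],[0,[0.022,0,-0.032],[0,0,0]],[0,[0.022,0,-0.032],[0,0,0]],[0,[0.022,0,-0.032],[0,0,0]],[0,[0.022,0,-0.032],[0,0,0]],[0,[0.022,0,-0.032],[0,0,0]],[0,[0.022,0,-0.032],[0,0,0]],[0,[0.022,0,-0.032],[0,0,0]],[0,[0.022,0,-0.032],[0,0,0]]]}}

```text
clock: 2.22
tcp_pos: [0.658, 0.1559, 0.2505]
orientation: [-1.57, -0.063, 0.062]
contact_force: [-0.2, 1.0, 0.7]
grip_width: -0.0
```

```bash
python3 go.py 0.703 0.1 0.14 4.5;  python3 - <<'E'
from h import *
f=grab('wrist'); save(f,'w1.png')
E
```

```text
pos [0.658  0.1559 0.2505] toolx yaw 4.6 grip -0.0000 F [-0.2  1.   0.7] t 2.22 j [-0.38  0.48  0.08  1.56 -0.04  1.11  1.36]
turn deg [-0.01  0.08  0.02]  then shift mm [ 40.4 110.5 -59.2] | shift in present axes [ 40.3 110.5 -59.3]
```

View pics/w1.png

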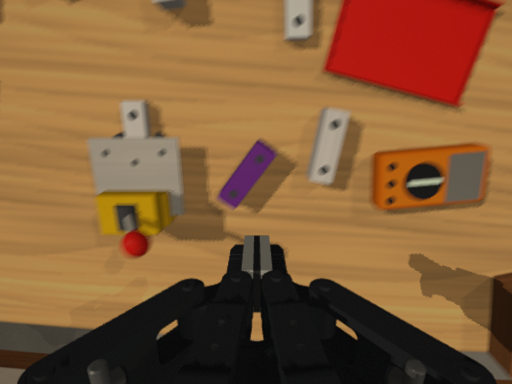

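Run:
```python
from meas3 import *
f=grab('wrist')
cl,zz,S=segs(f)
for m,ce,a in S:
    P=cl[m]; print(ce.round(),a,np.nanmedian(P[:,2]).round(4), rect(f,m,np.nanmedian(P[:,2])))
    if 1:
        p=m&(zz>0.022)&(zz<0.034)
        if p.sum()>100: print('panel/top',rect(f,p,0.029))
        b=m&(zz>0.009)&(zz<0.0195)
        k=cv2.morphologyEx(b.astype(np.uint8),cv2.MORPH_OPEN,np.ones((3,3)))
        if k.sum()>100: print('low',rect(f,k,0.016))
m,cl,(lab,st,ce)=col(f,'red')
for i in range(1,len(st)):
    if 100<st[i,4]<3000: print('red blob',ce[i].round(),st[i,4],np.nanmedian(cl[lab==i],0).round(4),plane(f,ce[i],0.137).round(4))
```

```text
[309.  16.] 789 0.0176 (array([487.8, 190.4]), 32.3, 28.0, 6.2)
low (array([487.2, 190.6]), 32.2, 28.2, 6.2)
[148. 154.] 5863 0.0302 (array([655.5,   6.5]), 140.3, 110.2, 4.4)
panel/top (array([676.5,   7.6]), 110.6, 99.2, -85.6)
low (array([606.6,   3. ]), 43.0, 30.1, 4.3)
[339. 139.] 1997 0.0314 (array([620., 240.]), 89.4, 33.5, -5.1)
panel/top (array([620.4, 242.6]), 90.1, 29.9, -4.9)
[479. 169.] 1655 0.0366 (array([642.1, 417.2]), 61.1, 43.7, 9.8)
[438. 175.] 226 0.0414 (array([651.2, 364.7]), 42.0, 8.4, -80.2)
red blob [150. 238.] 577 [0.7046 0.0516 0.1477] [[0.7102 0.0475 0.137 ]]
```

{"name": "jog_arm", "arguments": {"motion": [[0,[0.02,0,-0.03],[0,0,0]],[0,[0.02,0,-0.029],[0,0,0]],[0,[0,0.037,0],[0,0,0]],[0,[0,0.037,0],[0,0,0]],[0,[0,0.036,0],[0,0,0]],[0,[0,0,0],[0,0,0]]]}}

```text
clock: 2.82
tcp_pos: [0.6965, 0.1012, 0.1322]
orientation: [-1.572, -0.052, 0.073]
contact_force: [-1.1, 0.6, -2.2]
grip_width: 0.0002
```

{"name": "jog_arm", "arguments": {"motion": [[0,[0,0,0],[0,0,0]]]}}

```text
clock: 2.9
tcp_pos: [0.7002, 0.1019, 0.1387]
orientation: [-1.571, -0.059, 0.066]
contact_force: [0.7, -0.5, 0.8]
grip_width: -0.0002
```

```bash
python3 go.py 0.705 0.1 0.14 4.5
```

```text
pos [0.7002 0.1019 0.1387] toolx yaw 4.6 grip -0.0002 F [ 0.7 -0.5  0.8] t 2.90 j [-0.29  0.64  0.08  1.56 -0.06  0.95  1.46]
turn deg [ 0.03  0.09 -0.26]  then shift mm [ 4.7 -1.3 -2.3] | shift in present axes [ 4.7 -1.3 -2.3]
```

{"name": "jog_arm", "arguments": {"motion": [[0,[0.005,0,-0.01],[0,0,0]],[0,[0,0,-0.01],[0,0,0]],[0,[0,0,-0.01],[0,0,0]],[0,[0,0,-0.01],[0,0,0]],[0,[0,0,-0.01],[0,0,0]],[0,[0,0,-0.01],[0,0,0]],[0,[0,0,-0.01],[0,0,0]],[0,[0,0,-0.01],[0,0,0]],[0,[0,0,-0.005],[0,0,0]],[0,[0,0,-0.005],[0,0,0]]]}}

```text
clock: 3.73
tcp_pos: [0.7134, 0.0113, 0.1398]
orientation: [-1.57, -0.061, 0.063]
contact_force: [0.3, 1.2, 0.0]
grip_width: 0.0
```

```bash
python3 go.py 0.705 0.0 0.14 4.5;python3 - <<'E'
from h import *
f=grab('side'); save(f,'s2.png',(230,120,350,240),4)
f=grab('top'); save(f,'t2.png',(180,90,320,210),4)
E
```

```text
pos [0.7134 0.0113 0.1398] toolx yaw 4.5 grip 0.0000 F [0.3 1.2 0. ] t 3.73 j [-0.16  0.64  0.09  1.55 -0.06  0.95  1.59]
turn deg [ 0.01  0.02 -0.06]  then shift mm [ -9.3  -0.2 -10.6] | shift in present axes [ -9.3  -0.2 -10.6]
```

View pics/s2.png

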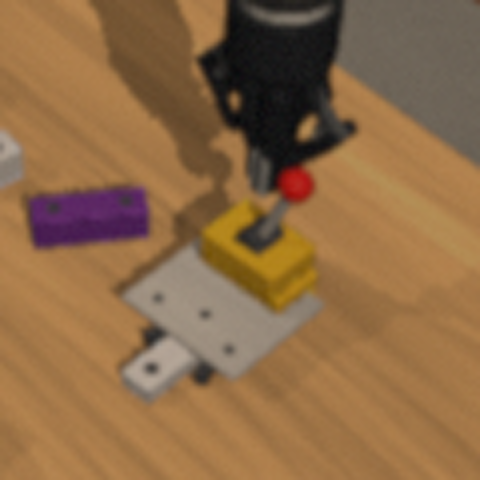

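{"name": "jog_arm", "arguments": {"motion": [[0,[-0.003,0,-0.004],[0,0,0]],[0,[0,0,-0.004],[0,0,0]],[0,[0,0,-0.003],[0,0,0]],[0,[0,0,-0.003],[0,0,0]],[0,[0,0,-0.003],[0,0,0]],[0,[0,0,0],[0,0,0]]]}}

```text
clock: 4.33
tcp_pos: [0.7116, -0.0003, 0.1401]
orientation: [-1.565, -0.064, 0.066]
contact_force: [-1.9, 7.9, 0.1]
grip_width: 0.0002
```

{"name": "jog_arm", "arguments": {"motion": [[0,[0,0,-0.003],[0,0,0]],[0,[0,0,-0.002],[0,0,0]],[0,[0,0,0],[0,0,0]]]}}

```text
clock: 4.58
tcp_pos: [0.7116, -0.0007, 0.1401]
orientation: [-1.56, -0.066, 0.069]
contact_force: [-4.5, 15.6, 1.4]
grip_width: 0.0001
```

Run:
```python
from meas3 import *
for n in('side','top'):
    f=grab(n); save(f,n+'3.png',(230,90,350,210),4)
    m,cl,(lab,st,ce)=col(f,'red')
    for i in range(1,len(st)):
        if 20<st[i,4]<200: print(n,'red blob',ce[i].round(1),st[i,4],np.nanmedian(cl[lab==i],0).round(4),plane(f,ce[i],0.139).round(4))
```

```text
side red blob [306.  168.8] 61 [ 0.7098 -0.0332  0.1442] [[ 0.7139 -0.0285  0.139 ]]
```

{"name": "jog_arm", "arguments": {"motion": [[0,[0,0,0.015],[0,0,0]],[0,[0,0,0.015],[0,0,0]],[0.3,[0,-0.04,0],[0,0,0]],[0.6,[0,-0.04,0],[0,0,0]],[1,[-0.035,0,0],[0,0,0]],[1,[-0.035,0,-0.01],[0,0,0]],[1,[-0.035,0,-0.01],[0,0,0]],[1,[0,0,0],[0,0,0]],[1,[0,0,0],[0,0,0]]]}}

```text
clock: 5.43
tcp_pos: [0.6053, -0.0094, 0.2206]
orientation: [-1.571, -0.061, 0.061]
contact_force: [1.1, -0.6, 0.2]
grip_width: 0.0832
```

```bash
python3 - <<'E'
from meas3 import *
f=grab('wrist'); save(f,'w4.png')
m,cl,(lab,st,ce)=col(f,'red')
for i in range(1,len(st)):
    if 20<st[i,4]: print('red blob',ce[i].round(1),st[i,4],np.nanmedian(cl[lab==i],0).round(4),plane(f,ce[i],0.139).round(4))
cl,zz,S=segs(f)
for m,ce,a in S:
    P=cl[m]; print(ce.round(),a,np.nanmedian(P[:,2]).round(4), rect(f,m,np.nanmedian(P[:,2])))
    if 1:
        p=m&(zz>0.022)&(zz<0.034)
        if p.sum()>100: print('panel/top',rect(f,p,0.029))
        b=m&(zz>0.009)&(zz<0.0195)
        k=cv2.morphologyEx(b.astype(np.uint8),cv2.MORPH_OPEN,np.ones((3,3)))
        if k.sum()>100: print('low',rect(f,k,0.016))
E
python3 go.py 0.6017 0.0018 0.024 4.4
```

```text
red blob [494.5  91.7] 3345 [0.4953 0.2546 0.0046] [[0.5042 0.1487 0.139 ]]
red blob [228.8 323.2] 624 [ 0.7083 -0.0262  0.1469] [[ 0.7159 -0.0269  0.139 ]]
[96. 29.] 2105 0.0241 (array([ 465.6, -185.3]), 61.2, 36.0, -9.5)
panel/top (array([ 466.7, -186.4]), 58.3, 28.1, -9.4)
low (array([ 466.3, -175.4]), 62.0, 6.2, -9.0)
[320.  30.] 1999 0.0315 (array([453.5,  40.6]), 59.3, 32.2, 10.9)
panel/top (array([452. ,  42.1]), 57.9, 30.1, 10.9)
[450.  51.] 2689 0.0176 (array([457.5, 184.3]), 88.3, 34.7, 6.4)
low (array([457.1, 185.8]), 89.0, 33.5, 6.9)
[ 71. 152.] 2724 0.0309 (array([ 596.4, -221. ]), 94.7, 40.1, -13.5)
panel/top (array([ 597.3, -226.2]), 92.4, 32.8, -13.5)
low (array([ 599.1, -213.2]), 88.8, 7.0, -12.5)
[267. 217.] 6045 0.0305 (array([654.1,   6.8]), 146.5, 109.7, 4.7)
panel/top (array([677.6,   8.8]), 110.2, 101.2, -85.3)
low (array([607. ,   2.6]), 46.7, 26.8, 4.5)
[461. 201.] 2581 0.0311 (array([618.5, 234.2]), 90.4, 46.6, -5.0)
panel/top (array([619.6, 241.2]), 91.0, 36.3, -5.0)
low (array([618.8, 228. ]), 88.9, 8.5, -4.3)
pos [ 0.6071 -0.0083  0.2209] toolx yaw 4.5 grip 0.0853 F [ 0.7 -0.  -0.7] t 5.48 j [-0.16  0.39  0.09  1.76 -0.04  0.99  1.6 ]
turn deg [0.02 0.13 0.07]  then shift mm [ -4.6 196.9  10.5] | shift in present axes [ -4.8 196.9  10.6]
```

View pics/w4.png

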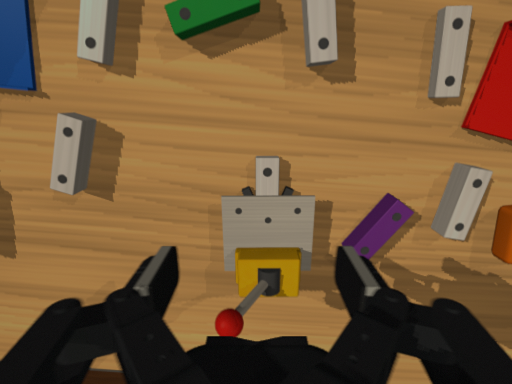

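{"name": "jog_arm", "arguments": {"motion": [[1,[-0.005,0.03,0.012],[0,0,0]],[1,[0,0.035,0],[0,0,0]],[1,[0,0.035,0],[0,0,0]],[1,[0,0.035,0],[0,0,0]],[1,[0,0.03,0],[0,0,0]],[1,[0,0.02,0],[0,0,0]],[1,[0,0.012,0],[0,0,0]],[1,[0,0,0],[0,0,0]]]}}

```text
clock: 6.15
tcp_pos: [0.6006, 0.0041, 0.0205]
orientation: [-1.57, -0.061, 0.066]
contact_force: [0.3, -0.1, 0.1]
grip_width: 0.0856
```

```bash
python3 - <<'E'
from meas3 import *
f=grab('wrist'); save(f,'w5.png')
f=grab('side'); save(f,'s5.png',(210,130,330,250),4)
E
python3 go.py 0.6017 0.0018 0.024 4.4
```

```text
pos [0.6024 0.0039 0.0237] toolx yaw 4.6 grip 0.0852 F [ 1.2 -0.7 -0.2] t 6.25 j [-0.15  0.65  0.06  1.88 -0.06  0.61  1.6 ]
turn deg [0.   0.19 0.06]  then shift mm [-0.8 -0.3 -2. ] | shift in present axes [-0.8 -0.3 -2. ]
```

View pics/w5.png

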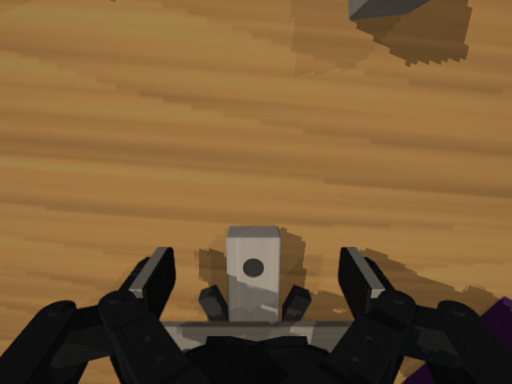

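View pics/s5.png

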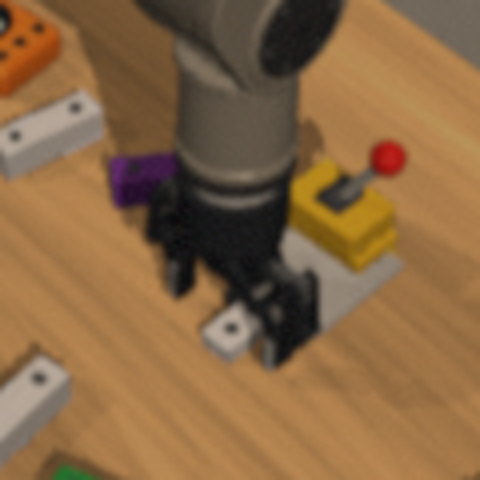

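{"name": "jog_arm", "arguments": {"motion": [[0,[0,0,0],[0,0,0]],[0,[0,0,0],[0,0,0]],[0,[0,0,0],[0,0,0]],[0,[0,0,0],[0,0,0]],[0,[0,0,0],[0,0,0]],[0,[0,0,0],[0,0,0]],[0,[0,0,0],[0,0,0]]], "force": 40}}

```text
clock: 6.83
tcp_pos: [0.6017, 0.0035, 0.0243]
orientation: [-1.57, -0.063, 0.061]
contact_force: [-1.6, 0.1, 5.2]
grip_width: 0.027
```

{"name": "jog_arm", "arguments": {"motion": [[0,[-0.008,-0.0005,0],[0,0,0]],[0,[-0.01,0,0],[0,0,0]],[0,[-0.012,0,0],[0,0,0]],[0,[-0.012,0,0],[0,0,0]],[0,[-0.012,0,0],[0,0,0]],[0,[-0.012,0,0],[0,0,0]],[0,[-0.012,0,0],[0,0,0]],[0,[-0.01,0,0],[0,0,0]],[0,[0,-0.005,0],[0,0,0]],[0,[0,-0.01,0],[0,0,0]]]}}

```text
clock: 7.67
tcp_pos: [0.5112, -0.0037, 0.0383]
orientation: [-1.57, -0.06, 0.066]
contact_force: [0.9, -0.5, -1.2]
grip_width: 0.0269
```

```bash
python3 - <<'E'
from meas3 import *
f=grab('wrist'); save(f,'w6.png')
f=grab('side'); save(f,'s6.png',(180,130,330,280),3.5)
E
python3 go.py 0.469 -0.358 0.12 -1.7
```

```text
pos [ 0.5145 -0.0034  0.0403] toolx yaw 4.6 grip 0.0267 F [-0.5  0.3 -1.4] t 7.77 j [-0.16  0.53  0.06  2.09 -0.06  0.52  1.59]
turn deg [-0.01  6.27  0.13]  then shift mm [ -35.   -79.7 -355.8] | shift in present axes [ -73.4  -79.9 -349.8]
```

View pics/w6.png

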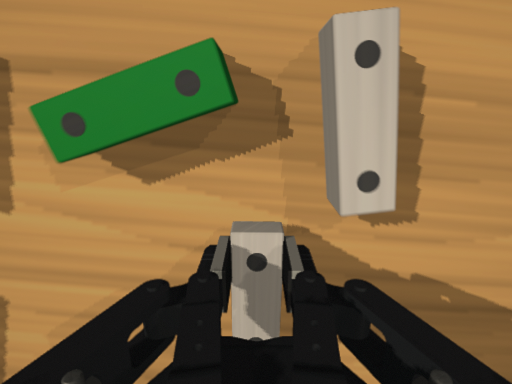

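View pics/s6.png

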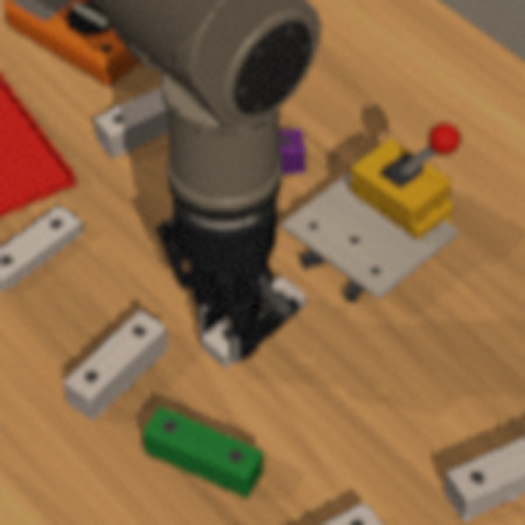

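{"name": "jog_arm", "arguments": {"motion": [[0,[0,-0.04,0],[0,0,0]],[0,[0,-0.04,0],[0,6.3,0]],[0,[-0.008,0,-0.035],[0,0,0]],[0,[-0.008,0,-0.035],[0,0,0]],[0,[-0.008,0,-0.035],[0,0,0]],[0,[-0.007,0,-0.035],[0,0,0]],[0,[-0.007,0,-0.035],[0,0,0]],[0,[-0.007,0,-0.035],[0,0,0]],[0,[-0.008,0,-0.035],[0,0,0]],[0,[-0.007,0,-0.035],[0,0,0]]]}}

```text
clock: 8.6
tcp_pos: [0.4446, -0.2833, 0.1191]
orientation: [-1.571, 0.023, -0.024]
contact_force: [0.0, 0.6, -0.7]
grip_width: 0.0268
```

{"name": "jog_arm", "arguments": {"motion": [[0,[0,0,-0.035],[0,0,0]],[0,[0,0.02,0],[0,0,0]],[0,[0,0,0],[0,0,0]],[0,[0,0,0],[0,0,0]]]}}

```text
clock: 8.93
tcp_pos: [0.4434, -0.3164, 0.0982]
orientation: [-1.569, 0.026, -0.023]
contact_force: [0.1, 1.2, -1.1]
grip_width: 0.0266
```

```bash
python3 - <<'E'
from meas3 import *
f=grab('wrist'); save(f,'w7.png')
f=grab('side'); save(f,'s7.png',(260,230,410,380),3.5)
E
python3 go.py 0.444 -0.317 0.0275 -1.7
```

```text
pos [ 0.4446 -0.3157  0.0992] toolx yaw -1.6 grip 0.0274 F [ 0.1  0.9 -0.3] t 9.03 j [ 0.37  0.47  0.16  2.   -0.12  0.68  2.15]
turn deg [-0.03  0.06  0.02]  then shift mm [-0.6 71.7 -1.3] | shift in present axes [-0.6 71.7 -1.3]
```

View pics/w7.png

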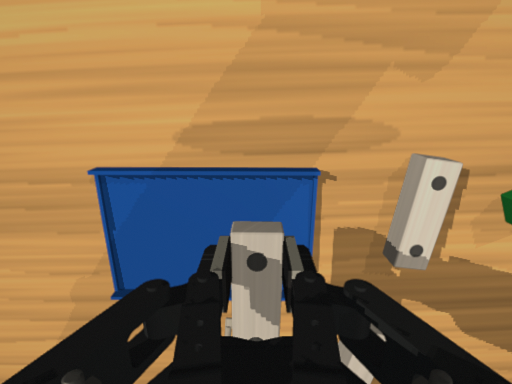

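View pics/s7.png

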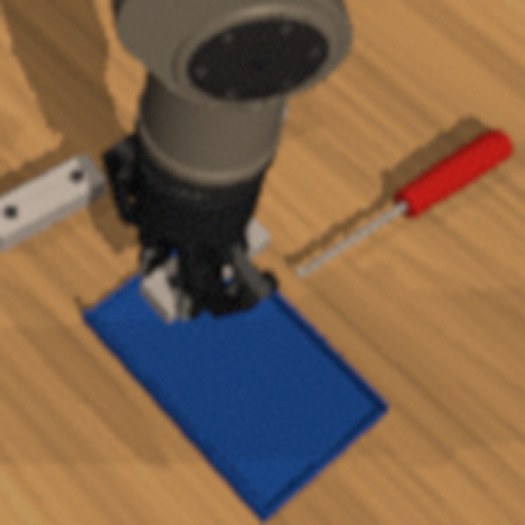

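Run:
```python
from meas3 import *
f=grab('wrist')
for uv,z in [((93,170),.014),((320,170),.014),((117,299),.006)]: print(uv,plane(f,uv,z).round(4))
o=r.get_obs()
for uv in [(232,222),(281,222)]: print('bar front top',plane(f,uv,o['tcp_pos'][2]-.024+.016).round(4))
```

```text
(93, 170) [[ 0.4096 -0.4406  0.014 ]]
(320, 170) [[ 0.4148 -0.2677  0.014 ]]
(117, 299) [[ 0.5334 -0.4485  0.006 ]]
bar front top [[ 0.4222 -0.3287  0.0914]]
bar front top [[ 0.423  -0.3038  0.0914]]
```

{"name": "jog_arm", "arguments": {"motion": [[0,[0.003,0.02,0],[0,0,0]],[0,[0,0.02,0],[0,0,0]],[0,[0,0.015,0],[0,0,0]],[0,[0,0.01,0],[0,0,0]],[0,[0,0.003,0],[0,0,0]],[0,[0,0.002,0],[0,0,0]],[0,[0,0,0],[0,0,0]]]}}

```text
clock: 9.67
tcp_pos: [0.4474, -0.3166, 0.0292]
orientation: [-1.571, 0.023, -0.024]
contact_force: [-0.1, -0.5, -1.4]
grip_width: 0.0266
```

{"name": "jog_arm", "arguments": {"motion": [[0,[0,0.001,0],[0,0,0]],[0,[0,0.001,0],[0,0,0]],[0,[0,0,0],[0,0,0]]]}}

```text
clock: 9.92
tcp_pos: [0.4472, -0.3168, 0.0273]
orientation: [-1.571, 0.023, -0.024]
contact_force: [-0.4, 0.4, -0.8]
grip_width: 0.027
```

{"name": "jog_arm", "arguments": {"motion": [[0,[0,0.001,0],[0,0,0]],[0,[0,0.001,0],[0,0,0]],[0,[0,0,0],[0,0,0]]]}}

```text
clock: 10.17
tcp_pos: [0.4473, -0.3169, 0.0267]
orientation: [-1.571, 0.023, -0.025]
contact_force: [-4.7, 2.8, 18.4]
grip_width: 0.0263
```

{"name": "jog_arm", "arguments": {"motion": [[0.55,[0,0,0],[0,0,0]],[0.55,[0,0,0],[0,0,0]],[0.55,[0,0,0],[0,0,0]],[0.55,[0,-0.02,0],[0,0,0]],[0.55,[0,-0.04,0],[0,0,0]],[0.55,[0,-0.04,0],[0,0,0]],[1,[0,-0.03,0],[0,0,0]],[1,[0,0,0.03],[0,0,0]],[1,[0,0,0.03],[0,0,0]],[1,[0,0,0],[0,0,0]]]}}

```text
clock: 11.0
tcp_pos: [0.4495, -0.251, 0.155]
orientation: [-1.568, 0.019, -0.019]
contact_force: [0.2, 0.4, -0.9]
grip_width: 0.0856
```

```bash
python3 - <<'E'
from meas3 import *
f=grab('wrist'); save(f,'w8.png')
cl,zz,S=segs(f)
for m,ce,a in S:
    P=cl[m]; hi=np.nanpercentile(P[:,2],70); mt=m&(abs(zz-hi)<.005);print(ce.round(),a,hi.round(4), rect(f,mt,hi))
f=grab('top'); cl,zz,S=segs(f)
for m,ce,a in S:
    P=cl[m]; hi=np.nanpercentile(P[:,2],70); mt=m&(abs(zz-hi)<.005);print('top',ce.round(),a,hi.round(4), rect(f,mt,hi))
E
python3 go.py 0.45 -0.189 0.03 -9
```

```text
[323. 186.] 2882 0.0249 (array([ 449.4, -188.5]), 89.5, 28.4, -9.5)
[190. 215.] 2674 0.0203 (array([ 477.4, -318.7]), 95.3, 28.6, -2.5)
[282. 307.] 1830 0.0316 (array([ 586.2, -226.5]), 73.5, 28.4, -13.5)
[171. 312.] 174 0.0173 (array([ 594.9, -352.1]), 71.3, 4.7, -6.9)
[506. 340.] 201 0.031 (array([633.5,  33.8]), 38.1, 15.3, 42.2)
top [244. 162.] 1087 0.03 (array([674.5,   8.5]), 109.3, 92.1, -88.9)
top [ 84. 166.] 153 0.0351 (array([642.8, 417.2]), 46.1, 29.3, 13.0)
top [151. 177.] 377 0.0308 (array([620.2, 241.8]), 86.1, 28.1, -4.9)
top [335. 189.] 382 0.0312 (array([ 597.4, -227.9]), 87.3, 27.7, -13.8)
top [368. 228.] 213 0.0198 (array([ 497.7, -318.4]), 47.5, 32.7, 5.2)
top [172. 241.] 371 0.0167 (array([457.4, 186.5]), 88.6, 27.8, 7.1)
top [318. 246.] 384 0.0242 (array([ 450.4, -187.2]), 88.6, 27.6, -8.7)
top [230. 251.] 381 0.0312 (array([435.7,  39.6]), 89.0, 26.8, 11.8)
pos [ 0.4489 -0.2554  0.1548] toolx yaw -1.6 grip 0.0856 F [-0.5 -0.2  0.5] t 11.10 j [ 0.25  0.34  0.17  2.03 -0.08  0.78  2.02]
turn deg [-0.02  7.43 -0.  ]  then shift mm [ -9.4 124.8  65.8] | shift in present axes [ -0.8 124.8  66.4]
```

View pics/w8.png

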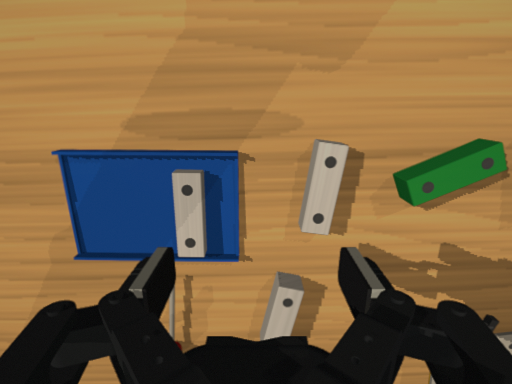

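Run:
```python
from meas3 import *
f=grab('wrist'); save(f,'w8b.png',(50,130,260,280),3.5)
```

```text
(no output)
```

View pics/w8b.png

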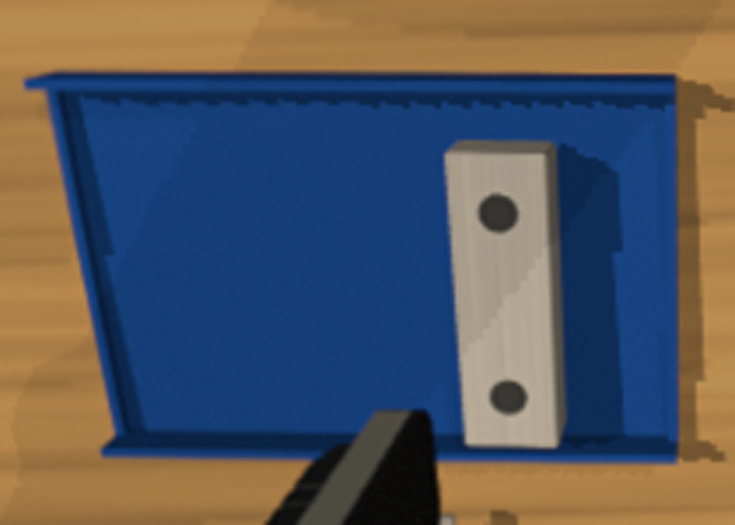

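Run:
```python
from meas3 import *
f=grab('wrist')
c=lambda u,v:(50+u/3.5,130+v/3.5)
for n,u,v,z in [('front L',446,153,.0185),('front R',545,153,.0185),('back L',466,446,.0185),('back R',557,446,.0185),('wall near inner base',300,103,.003),('wall near top',300,77,.014),('wall far top outer',560,462,.014),('wall far top inner',560,448,.014),('wall L',72,110,.003),('right outer',676,250,.006)]:
    print(n,plane(f,[c(u,v)],z).round(4))
print(cloud(f)[260-3:262,175:200,2].round(3)[:, ::6])
cl=cloud(f); print(cl[175:256:10,190,2].round(4), cl[215,175:205:4,2].round(4))
```

```text
front L [[ 0.4306 -0.3321  0.0185]]
front R [[ 0.4314 -0.3052  0.0185]]
back L [[ 0.5202 -0.3365  0.0185]]
back R [[ 0.521  -0.3093  0.0185]]
wall near inner base [[ 0.4185 -0.3764  0.003 ]]
wall near top [[ 0.4095 -0.3705  0.014 ]]
wall far top outer [[ 0.5291 -0.3097  0.014 ]]
wall far top inner [[ 0.5243 -0.3093  0.014 ]]
wall L [[ 0.4183 -0.4425  0.003 ]]
right outer [[ 0.4645 -0.2718  0.006 ]]
[[0.01  0.009 0.02  0.019 0.02 ]
 [0.012 0.013 0.013 0.012 0.012]
 [0.016 0.013 0.014 0.014 0.015]
 [0.016 0.016 0.015 0.015 0.015]
 [0.015 0.016 0.016 0.017 0.016]]
[0.0203 0.0184 0.0201 0.0202 0.0208 0.0182 0.0192 0.0206 0.0205] [0.0036 0.0034 0.0194 0.0187 0.02   0.021  0.0203 0.0206]
```

{"name": "jog_arm", "arguments": {"motion": [[0.7,[0,0,0],[0,4,0]],[0.7,[0,0,0],[0,3.8,0]],[0.7,[-0.02,0.01,0.033],[0,0,0]],[0.7,[-0.02,0.01,0.033],[0,0,0]],[0.7,[0,0.03,0],[0,0,0]],[0.7,[0,0,0],[0,0,0]],[0.7,[0,0,0],[0,0,0]]]}}

```text
clock: 11.78
tcp_pos: [0.4194, -0.1859, 0.1042]
orientation: [-1.567, 0.134, -0.129]
contact_force: [0.6, 0.4, 1.2]
grip_width: 0.0593
```

```bash
python3 - <<'E'
from meas3 import *
f=grab('wrist'); save(f,'w9.png')
cl,zz,S=segs(f)
for m,ce,a in S:
    P=cl[m]; hi=np.nanpercentile(P[:,2],70); mt=m&(abs(zz-hi)<.005);print(ce.round(),a,hi.round(4), rect(f,mt,hi))
E
python3 go.py 0.4199 -0.1831 0.028 -9.4
```

```text
[510. 146.] 101 0.0089 (array([407.5,  18.2]), 28.1, 3.2, 5.5)
[453. 192.] 135 0.0325 (array([425.6, -41.7]), 9.7, 9.2, 80.5)
[262. 240.] 3451 0.0249 (array([ 449.1, -187.6]), 90.4, 27.5, -9.2)
[116. 265.] 1884 0.02 (array([ 453.2, -316.5]), 49.6, 32.3, 0.3)
[250. 337.] 101 0.0105 (array([ 553. , -217.6]), 26.3, 5.5, 75.6)
[124. 372.] 139 0.0172 (array([ 569. , -347.2]), 32.1, 6.3, -6.6)
pos [ 0.4205 -0.1866  0.1051] toolx yaw -9.7 grip 0.0598 F [ 0.2  0.3 -0.1] t 11.83 j [ 0.14  0.34  0.17  2.19 -0.1   0.62  1.78]
turn deg [ 0.05 -0.26 -0.02]  then shift mm [-1.1 77.1  3.4] | shift in present axes [-1.1 77.1  3.4]
```

View pics/w9.png

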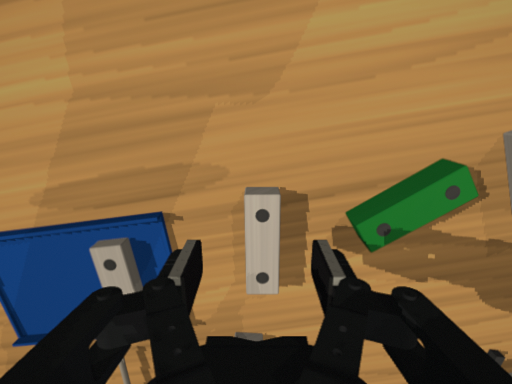

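{"name": "jog_arm", "arguments": {"motion": [[0.7,[-0.001,0.025,0.003],[0,0,0]],[0.7,[0,0.025,0],[0,0,0]],[0.7,[0,0.017,0],[0,0,0]],[0.7,[0,0.01,0],[0,0,0]],[0.7,[0,0,0],[0,0,0]],[0,[0,0,0],[0,0,0]],[0,[0,0,0],[0,0,0]],[0,[0,0,0],[0,0,0]],[0,[0,0,0],[0,0,0]],[0,[0,0,0],[0,0,0]]], "force": 60}}

```text
clock: 12.67
tcp_pos: [0.4208, -0.1824, 0.0293]
orientation: [-1.567, 0.129, -0.133]
contact_force: [-0.3, -0.2, 5.7]
grip_width: 0.0267
```

{"name": "jog_arm", "arguments": {"motion": [[0,[0,0,0],[0,0,0]],[0,[0,-0.01,0],[0,0,0]],[0,[0,-0.03,0],[0,0,0]],[0,[0,-0.035,0],[0,0,0]],[0,[0,0,0],[0,0,0]],[0,[0,0,0],[0,0,0]]]}}

```text
clock: 13.17
tcp_pos: [0.4214, -0.1823, 0.1054]
orientation: [-1.568, 0.126, -0.135]
contact_force: [-0.1, -0.2, -1.4]
grip_width: 0.0263
```

```bash
python3 - <<'E'
import math
x0,y0,a=.627,.0045,math.radians(4.5)
X=-95e-3
print(x0+X*math.cos(a),y0+X*math.sin(a))
E
python3 go.py 0.5323 -0.003 0.08 4.5
python3 - <<'E'
from h import *
f=grab('wrist'); save(f,'w10.png')
E
```

```text
0.5322928532953528 -0.00295361409414527
pos [ 0.4214 -0.1823  0.1054] toolx yaw -9.5 grip 0.0263 F [-0.1 -0.2 -1.4] t 13.17 j [ 0.13  0.34  0.17  2.2  -0.1   0.61  1.78]
turn deg [  0.05 -14.03   0.32]  then shift mm [124.6  25.4 170. ] | shift in present axes [ 79.6  25.9 195.2]
```

View pics/w10.png

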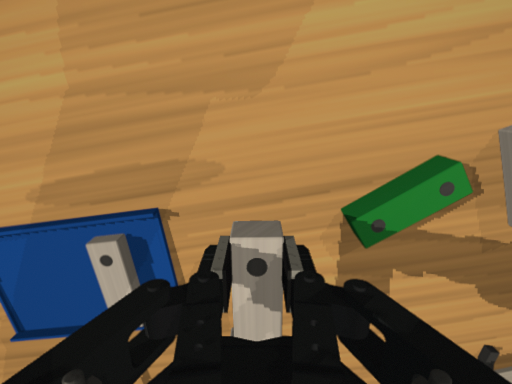

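{"name": "jog_arm", "arguments": {"motion": [[0,[0,0,0],[0,-7,0]],[0,[0,0,0],[0,-7,0]],[0,[0.02,0,0.028],[0,0,0]],[0,[0.021,0,0.028],[0,0,0]],[0,[0.021,0,0.028],[0,0,0]],[0,[0.021,0,0.028],[0,0,0]],[0,[0.021,0,0.029],[0,0,0]],[0,[0.02,0.02,0.029],[0,0,0]],[0,[0,0.02,0],[0,0,0]],[0,[0,0.015,0],[0,0,0]]]}}

```text
clock: 14.05
tcp_pos: [0.5299, 0.0005, 0.0456]
orientation: [-1.569, -0.064, 0.067]
contact_force: [-0.6, -0.9, -1.2]
grip_width: 0.0266
```

{"name": "jog_arm", "arguments": {"motion": [[0,[0,0.01,0],[0,0,0]],[0,[0,0,0],[0,0,0]],[0,[0,0,0],[0,0,0]]]}}

```text
clock: 14.3
tcp_pos: [0.5291, -0.0033, 0.0371]
orientation: [-1.57, -0.059, 0.062]
contact_force: [0.3, -0.2, -1.5]
grip_width: 0.0262
```

```bash
python3 go.py 0.5323 -0.003 0.03 4.5
python3 - <<'E'
from h import *
f=grab('wrist'); save(f,'w11.png')
f=grab('side'); save(f,'s11.png',(210,140,330,260),4)
f=grab('top'); save(f,'t11.png',(190,120,310,240),4)
E
```

```text
pos [ 0.5291 -0.0033  0.0371] toolx yaw 4.4 grip 0.0262 F [ 0.3 -0.2 -1.5] t 14.30 j [-0.16  0.55  0.06  2.05 -0.06  0.54  1.59]
turn deg [ 0.01 -0.08 -0.14]  then shift mm [3.2 7.1 0. ] | shift in present axes [3.2 7.1 0. ]
```

View pics/s11.png

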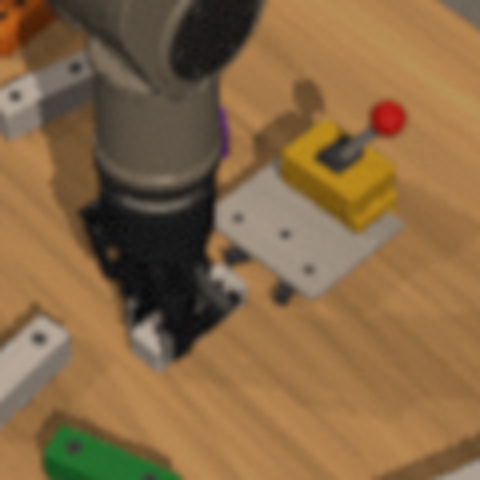

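View pics/t11.png

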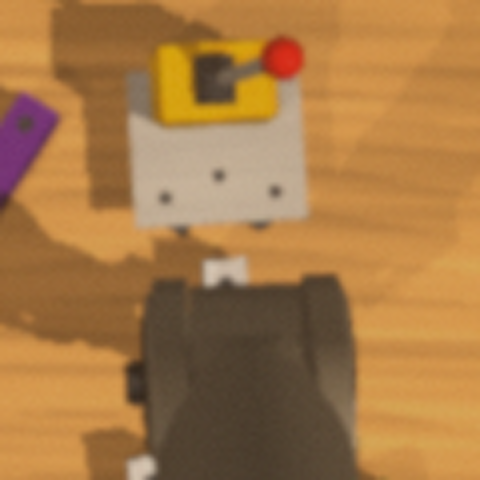

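{"name": "jog_arm", "arguments": {"motion": [[0,[0,0.003,0],[0,0,0]],[0,[0,0.002,0],[0,0,0]],[0,[0,0.0015,0],[0,0,0]],[0,[0,0,0],[0,0,0]]]}}

```text
clock: 14.78
tcp_pos: [0.5299, -0.0027, 0.0312]
orientation: [-1.57, -0.061, 0.061]
contact_force: [-0.5, 0.6, -1.3]
grip_width: 0.0263
```

{"name": "jog_arm", "arguments": {"motion": [[0,[0,0.001,0],[0,0,0]],[0,[0,0.0007,0],[0,0,0]],[0,[0,0,0],[0,0,0]]]}}

```text
clock: 15.03
tcp_pos: [0.5301, -0.0027, 0.0295]
orientation: [-1.57, -0.061, 0.061]
contact_force: [0.5, -0.6, -1.1]
grip_width: 0.026
```

{"name": "jog_arm", "arguments": {"motion": [[0,[0,0.0007,0],[0,0,0]],[0,[0,0,0],[0,0,0]]]}}

```text
clock: 15.2
tcp_pos: [0.5302, -0.0026, 0.0293]
orientation: [-1.57, -0.061, 0.061]
contact_force: [-1.6, -0.3, 4.4]
grip_width: 0.0261
```

{"name": "jog_arm", "arguments": {"motion": [[0.5,[0,0,0],[0,0,0]],[0.5,[0,0,0],[0,0,0]],[0.5,[0,0,0],[0,0,0]],[0,[0,0,0],[0,0,0]],[0,[0,0,0],[0,0,0]],[0,[0,0,0],[0,0,0]],[0,[0,0,0],[0,0,0]],[0,[0,0,0],[0,0,0]]], "force": 30}}

```text
clock: 15.87
tcp_pos: [0.5303, -0.0026, 0.029]
orientation: [-1.57, -0.062, 0.061]
contact_force: [-0.6, 1.0, 3.3]
grip_width: 0.0273
```

```bash
python3 go.py 0.607 0.003 0.03 4.5
python3 - <<'E'
from h import *
f=grab('wrist'); save(f,'w12.png')
E
```

```text
pos [ 0.5303 -0.0026  0.029 ] toolx yaw 4.5 grip 0.0273 F [-0.6  1.   3.3] t 15.87 j [-0.16  0.56  0.06  2.06 -0.07  0.52  1.6 ]
turn deg [-0.   -0.03  0.02]  then shift mm [76.9 -1.  -0.4] | shift in present axes [76.9 -0.9 -0.4]
```

View pics/w12.png

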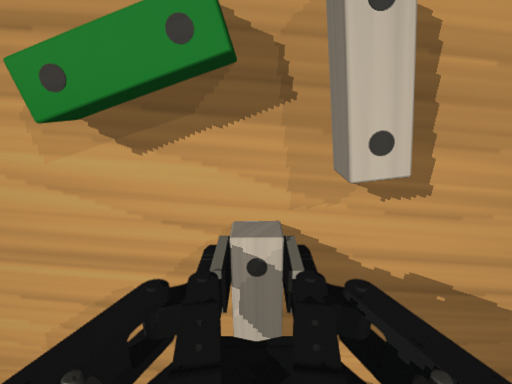

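{"name": "jog_arm", "arguments": {"motion": [[0,[0.008,0,0],[0,0,0]],[0,[0.008,0,0],[0,0,0]],[0,[0.007,0,0],[0,0,0]],[0,[0.005,0,0],[0,0,0]],[0,[0,0,0],[0,0,0]]]}}

```text
clock: 16.33
tcp_pos: [0.5589, -0.0004, 0.0288]
orientation: [-1.57, -0.062, 0.061]
contact_force: [0.5, 0.5, -0.9]
grip_width: 0.027
```

{"name": "jog_arm", "arguments": {"motion": [[0,[0.005,0,0],[0,0,0]],[0,[0.006,0,0],[0,0,0]],[0,[0.006,0,0],[0,0,0]],[0,[0.006,0,0],[0,0,0]],[0,[0.006,0,0],[0,0,0]],[0,[0,0,0],[0,0,0]]]}}

```text
clock: 16.83
tcp_pos: [0.588, 0.0019, 0.0288]
orientation: [-1.57, -0.062, 0.061]
contact_force: [-0.1, -0.4, -0.1]
grip_width: 0.0271
```

Run:
```python
from h import *
f=grab('wrist'); save(f,'w13.png')
f=grab('side'); save(f,'s13.png',(210,140,330,260),4)
```

```text
(no output)
```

View pics/s13.png

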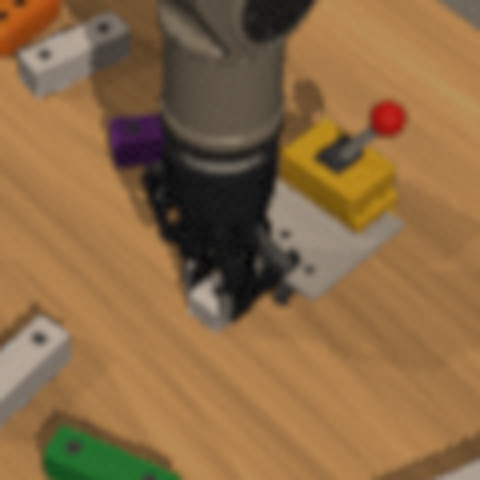

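View pics/w13.png

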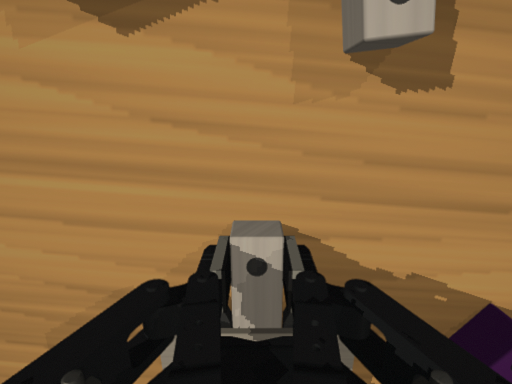

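{"name": "jog_arm", "arguments": {"motion": [[0,[0.005,0,0],[0,0,0]],[0,[0.005,0,0],[0,0,0]],[0,[0.004,0,0],[0,0,0]],[0,[0.002,0,0],[0,0,0]],[0,[0,0,0],[0,0,0]]]}}

```text
clock: 17.35
tcp_pos: [0.6031, 0.0031, 0.0288]
orientation: [-1.57, -0.061, 0.061]
contact_force: [-0.0, 0.2, 2.1]
grip_width: 0.0272
```

{"name": "jog_arm", "arguments": {"motion": [[0,[0.002,0,0],[0,0,0]],[0,[0.001,0,0],[0,0,0]],[0,[0,0,0],[0,0,0]]]}}

```text
clock: 17.6
tcp_pos: [0.6053, 0.0032, 0.0288]
orientation: [-1.57, -0.06, 0.062]
contact_force: [-3.7, 0.3, 4.3]
grip_width: 0.0274
```

{"name": "jog_arm", "arguments": {"motion": [[0,[0.0015,0,0],[0,0,0]],[0,[0,0,0],[0,0,0]]]}}

```text
clock: 17.77
tcp_pos: [0.6071, 0.0033, 0.0288]
orientation: [-1.57, -0.061, 0.062]
contact_force: [-2.5, -0.4, 2.6]
grip_width: 0.0272
```

{"name": "jog_arm", "arguments": {"motion": [[0,[0.0015,0,0],[0,0,0]],[0,[0.0015,0,0],[0,0,0]],[0,[0,0,0],[0,0,0]]]}}

```text
clock: 18.02
tcp_pos: [0.6083, 0.0034, 0.0287]
orientation: [-1.57, -0.058, 0.065]
contact_force: [-8.9, 0.1, 9.5]
grip_width: 0.0271
```

{"name": "jog_arm", "arguments": {"motion": [[0,[0.0015,0,0],[0,0,0]],[0,[0.001,0,0],[0,0,0]],[0,[0,0,0],[0,0,0]]]}}

```text
clock: 18.27
tcp_pos: [0.6084, 0.0034, 0.0287]
orientation: [-1.57, -0.054, 0.068]
contact_force: [-16.2, -0.3, 17.9]
grip_width: 0.027
```

{"name": "jog_arm", "arguments": {"motion": [[0,[-0.0025,0,0],[0,0,0]],[0.55,[0,0,0],[0,0,0]],[0.55,[0,0,0],[0,0,0]],[0.55,[0,0,0],[0,0,0]],[0.55,[-0.005,-0.01,0],[0,0,0]],[0.55,[-0.02,-0.03,0],[0,0,0]],[0.55,[-0.03,-0.02,0],[0,0,0]],[0.55,[-0.03,-0.01,0],[0,0,0]],[0.55,[0,0,0],[0,0,0]]]}}

```text
clock: 19.02
tcp_pos: [0.5209, -0.004, 0.1008]
orientation: [-1.57, -0.059, 0.062]
contact_force: [-0.9, -0.0, -0.6]
grip_width: 0.0466
```

```bash
python3 - <<'E'
from meas3 import *
f=grab('wrist'); save(f,'w14.png'); save(f,'w14b.png',(180,220,340,340),5)
f=grab('side'); save(f,'s14.png',(230,140,330,240),5)
E
python3 go.py 0.607 0.003 0.03 4.5
```

```text
pos [ 0.5255 -0.0031  0.1001] toolx yaw 4.5 grip 0.0467 F [0.  0.2 0.3] t 19.12 j [-0.17  0.43  0.08  2.04 -0.05  0.66  1.58]
turn deg [-0.01 -0.04  0.11]  then shift mm [81.8 70.1 -0.3] | shift in present axes [81.6 70.3 -0.3]
```

View pics/w14.png

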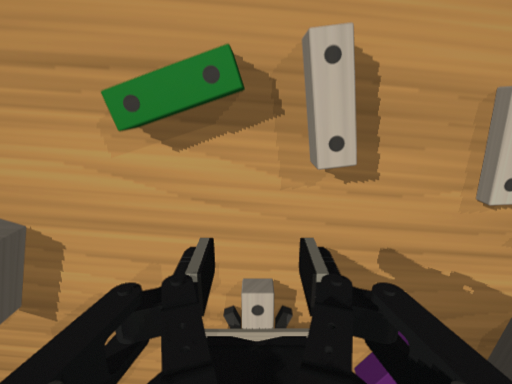

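View pics/s14.png

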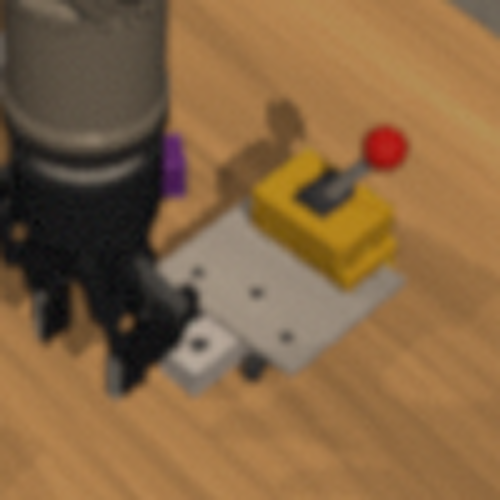

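Run:
```python
from meas3 import *
f=grab('wrist')
print('bar front top',plane(f,[(244,293.5),(272,293.5)],.023).round(4),'bottom',plane(f,[(258,279)],0).round(4),'panel edge',plane(f,[(230,328.5),(290,330)],.029).round(4))
cl=cloud(f); print(cl[270:340:3,250].round(4)[:,[0,2]].T)
```

```text
bar front top [[ 0.6    -0.0089  0.023 ]
 [ 0.5982  0.0148  0.023 ]] bottom [[0.6005 0.0032 0.    ]] panel edge [[ 0.6324 -0.0187  0.029 ]
 [ 0.6301  0.0332  0.029 ]]
[[0.5907 0.5937 0.5933 0.5927 0.5933 0.5936 0.5932 0.5955 0.5986 0.6009
  0.6045 0.6082 0.6109 0.6143 0.6173 0.6203 0.6239 0.6277 0.6281 0.6287
  0.6323 0.6339 0.6379 0.6415]
 [0.0012 0.0016 0.0068 0.0122 0.0158 0.0196 0.0243 0.0251 0.025  0.0259
  0.0251 0.0244 0.0248 0.0245 0.0246 0.0249 0.0245 0.0238 0.0269 0.0297
  0.0294 0.0312 0.0304 0.0301]]
```

View pics/w14b.png

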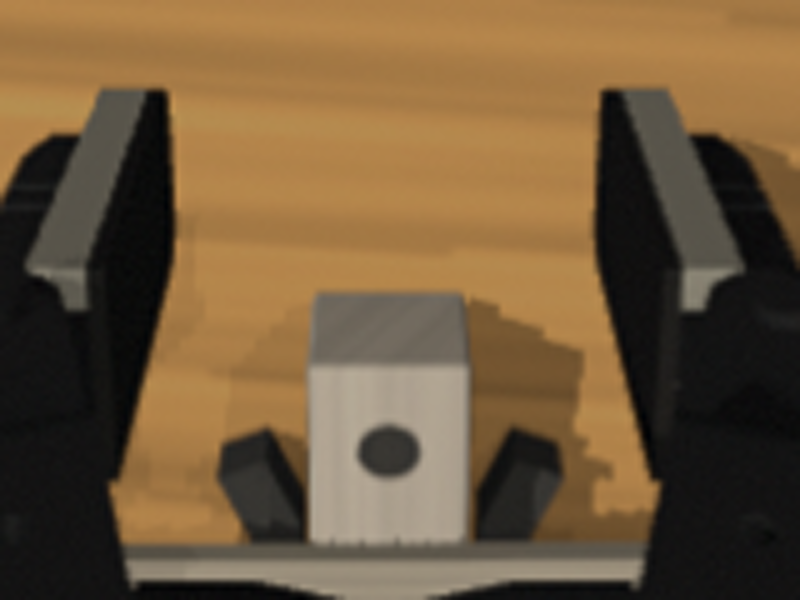

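{"name": "jog_arm", "arguments": {"motion": [[0,[0,-0.04,0],[0,0,0]],[0,[0,-0.04,0],[0,0,0]],[0,[0,-0.04,0],[0,0,0]],[0,[0.035,0,-0.019],[0,0,0]],[0,[0.035,0,-0.02],[0,0,0]],[0,[0.035,0,-0.02],[0,0,0]],[0,[0.035,0,-0.02],[0,0,0]],[0,[0.035,0,-0.02],[0,0,0]],[0,[0.012,0,0],[0,0,0]],[0,[0,0,0],[0,0,0]]]}}

```text
clock: 20.0
tcp_pos: [0.7231, -0.0883, 0.2171]
orientation: [-1.571, -0.061, 0.06]
contact_force: [-0.5, 0.9, -0.7]
grip_width: 0.0002
```

{"name": "jog_arm", "arguments": {"motion": [[0,[0,0.035,0],[0,0,0]],[0,[0,0.035,0],[0,0,0]],[0,[0,0.01,0],[0,0,0]],[0,[0,0,0],[0,0,0]]]}}

```text
clock: 20.33
tcp_pos: [0.717, -0.086, 0.1348]
orientation: [-1.569, -0.056, 0.068]
contact_force: [-0.0, 0.2, -0.3]
grip_width: -0.0001
```

```bash
python3 go.py 0.719 -0.08 0.14 4.5
```

```text
pos [ 0.717  -0.086   0.1348] toolx yaw 4.5 grip -0.0001 F [-0.   0.2 -0.3] t 20.33 j [-0.05  0.67  0.12  1.52 -0.09  0.97  1.75]
turn deg [-0.08  0.03 -0.44]  then shift mm [ 2.4 -5.2  5.9] | shift in present axes [ 2.4 -5.2  5.9]
```

{"name": "jog_arm", "arguments": {"motion": [[0,[0,0,0.01],[0,0,0]],[0,[0,0,0.01],[0,0,0]],[0,[0,0,0.01],[0,0,0]],[0,[0,0,0.01],[0,0,0]],[0,[0,0,0.01],[0,0,0]],[0,[0,0,0.01],[0,0,0]],[0,[0,0,0.01],[0,0,0]],[0,[0,0,0.01],[0,0,0]],[0,[0,0,0.01],[0,0,0]],[0,[0,0,0.005],[0,0,0]]]}}

```text
clock: 21.17
tcp_pos: [0.712, 0.0103, 0.1385]
orientation: [-1.569, -0.062, 0.063]
contact_force: [1.5, -1.3, -1.1]
grip_width: -0.0001
```

{"name": "jog_arm", "arguments": {"motion": [[0,[0,0,0.003],[0,0,0]],[0,[0,0,0.003],[0,0,0]],[0,[0,0,0.003],[0,0,0]],[0,[0,0,0.003],[0,0,0]],[0,[0,0,0.002],[0,0,0]],[0,[0,0,0],[0,0,0]]]}}

```text
clock: 21.67
tcp_pos: [0.7112, 0.0219, 0.1388]
orientation: [-1.57, -0.061, 0.062]
contact_force: [0.2, -0.2, -0.2]
grip_width: -0.0002
```

{"name": "jog_arm", "arguments": {"motion": [[0,[0,0,0.002],[0,0,0]],[0,[0,0,0.002],[0,0,0]],[0,[0,0,0.002],[0,0,0]],[0,[0,0,0],[0,0,0]]]}}

```text
clock: 22.0
tcp_pos: [0.711, 0.0242, 0.1389]
orientation: [-1.574, -0.06, 0.059]
contact_force: [1.2, -5.5, -1.2]
grip_width: 0.0001
```

{"name": "jog_arm", "arguments": {"motion": [[0,[0,0,0.003],[0,0,0]],[0,[0,0,0.003],[0,0,0]],[0,[0,0,0],[0,0,0]]]}}

```text
clock: 22.25
tcp_pos: [0.7109, 0.0247, 0.139]
orientation: [-1.58, -0.057, 0.056]
contact_force: [2.1, -16.4, -2.1]
grip_width: 0.0
```

Run:
```python
from meas3 import *
for n in('side','top'):
    f=grab(n); save(f,n+'15.png',(210,90,350,230),4)
    m,cl,(lab,st,ce)=col(f,'red')
    for i in range(1,len(st)):
        if 10<st[i,4]<200: print(n,'red blob',ce[i].round(1),st[i,4],np.nanmedian(cl[lab==i],0).round(4),plane(f,ce[i],0.139).round(4))
```

```text
side red blob [285.  155.2] 37 [0.7005 0.0438 0.145 ] [[0.7062 0.0477 0.139 ]]
```

View pics/side15.png

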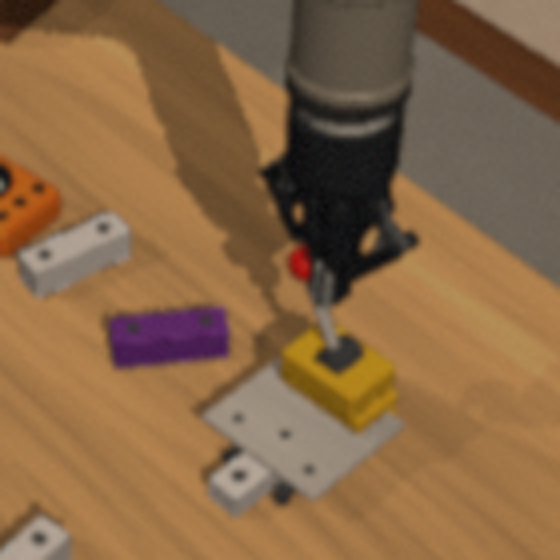

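{"name": "jog_arm", "arguments": {"motion": [[0,[0,0,-0.02],[0,0,0]],[0,[0,0,-0.02],[0,0,0]],[0.3,[0,-0.04,0],[0,0,0]],[0.6,[0,-0.04,0],[0,0,0]],[0.8,[-0.04,0,0],[0,0,0]],[0.8,[-0.04,0,0],[0,0,0]],[0.8,[-0.03,0,0.025],[0,0,0]],[0.8,[-0.03,0,0.025],[0,0,0]],[0.8,[-0.03,0,0.025],[0,0,0]],[0.8,[0,0,0],[0,0,0]]]}}

```text
clock: 23.18
tcp_pos: [0.5321, 0.0604, 0.2186]
orientation: [-1.567, -0.063, 0.07]
contact_force: [-1.0, 0.8, -0.7]
grip_width: 0.0679
```

```bash
cat > wb.py <<'E'
import sys
from meas3 import *
f=grab('wrist'); save(f,sys.argv[1])
cl,zz,S=segs(f)
for m,ce,a in S:
    P=cl[m]; hi=np.nanpercentile(P[:,2],70); mt=m&(abs(zz-hi)<.005)
    if a>500: print(ce.round(),a,hi.round(4), rect(f,mt,hi))
E
python3 wb.py w16.png;  python3 go.py 0.4575 0.186 0.12 6.9
```

```text
[244.  83.] 2330 0.032 (array([435.8,  39.4]), 88.7, 27.5, 11.5)
[373. 117.] 2165 0.0181 (array([457.1, 186. ]), 88.3, 29.4, 6.6)
[ 19. 206.] 2651 0.0313 (array([ 596.1, -225.7]), 92.4, 30.5, -13.8)
[219. 265.] 3686 0.0308 (array([675.1,  23.4]), 100.5, 80.3, 3.1)
[405. 273.] 1158 0.0317 (array([648.3, 264.6]), 59.4, 31.6, -8.8)
pos [0.5353 0.0584 0.2192] toolx yaw 4.8 grip 0.0682 F [ 0.7 -0.2  0.6] t 23.23 j [-0.3   0.29  0.1   1.92 -0.04  0.94  1.47]
turn deg [-0.11 -2.12 -0.06]  then shift mm [-61.9  99.2 136. ] | shift in present axes [-66.7  99.5 133.5]
```

View pics/w16.png

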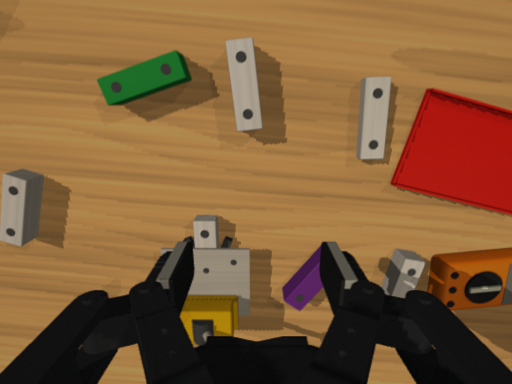

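{"name": "jog_arm", "arguments": {"motion": [[0.6,[-0.015,0.01,0.034],[0,-2,0]],[0.6,[-0.016,0.01,0.034],[0,0,0]],[0.6,[-0.016,0.01,0.034],[0,0,0]],[0.6,[-0.016,0.01,0.034],[0,0,0]],[0.6,[0,0.035,0],[0,0,0]],[0.6,[0,0.03,0],[0,0,0]],[0.6,[0,0.02,0],[0,0,0]],[0.6,[0,0,0],[0,0,0]],[0.6,[0,0,0],[0,0,0]]]}}

```text
clock: 23.98
tcp_pos: [0.4617, 0.1835, 0.0935]
orientation: [-1.57, -0.087, 0.089]
contact_force: [0.1, -0.1, 1.5]
grip_width: 0.0513
```

```bash
python3 wb.py w17.png;  python3 go.py 0.4573 0.186 0.024 6.6
```

```text
[ 61. 155.] 7446 0.0316 (array([435. ,  41.5]), 89.1, 31.1, 11.3)
[264. 201.] 3953 0.0179 (array([455.8, 187.4]), 89.7, 27.6, 6.8)
[ 39. 333.] 928 0.0241 (array([598.8,  -1.7]), 44.5, 21.2, -43.2)
pos [0.4625 0.1838 0.0946] toolx yaw 6.4 grip 0.0513 F [0.5 0.1 0.6] t 24.03 j [-0.51  0.41  0.01  2.1  -0.01  0.63  1.19]
turn deg [-0.01 -0.18  0.05]  then shift mm [-4.9 70.6  2.8] | shift in present axes [-5.  70.6  2.7]
```

View pics/w17.png

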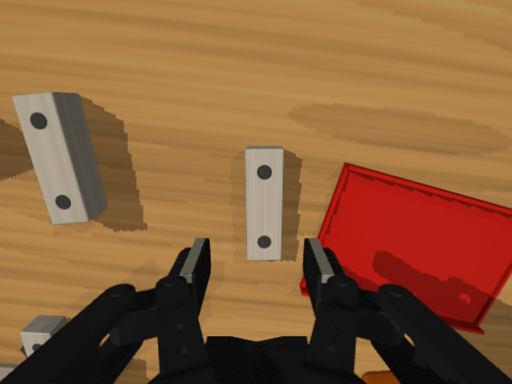

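{"name": "jog_arm", "arguments": {"motion": [[0.5,[-0.006,0.025,0.003],[0,0,0]],[0.5,[0,0.025,0],[0,0,0]],[0.5,[0,0.014,0],[0,0,0]],[0.5,[0,0.006,0],[0,0,0]],[0.5,[0,0,0],[0,0,0]],[0,[0,0,0],[0,0,0]],[0,[0,0,0],[0,0,0]],[0,[0,0,0],[0,0,0]],[0,[0,0,0],[0,0,0]],[0,[0,0,0],[0,0,0]]], "force": 60}}

```text
clock: 24.87
tcp_pos: [0.4564, 0.1866, 0.0256]
orientation: [-1.568, -0.091, 0.086]
contact_force: [-0.5, -0.2, 7.9]
grip_width: 0.0263
```

{"name": "jog_arm", "arguments": {"motion": [[0,[0,-0.005,0],[0,0,0]],[0,[0,-0.03,0],[0,0,0]],[0,[0,-0.035,0],[0,0,0]],[0,[0,-0.03,0],[0,0,0]],[0,[0,0,0],[0,0,0]]]}}

```text
clock: 25.28
tcp_pos: [0.4584, 0.1876, 0.1299]
orientation: [-1.564, -0.095, 0.081]
contact_force: [1.1, 1.2, -0.1]
grip_width: 0.0262
```

```bash
python3 wb.py w18.png;  python3 go.py 0.470 -0.396 0.12 -1.7
python3 - <<'E'
from h import *
f=grab('side'); save(f,'s18.png',(130,110,330,310),3)
E
```

```text
[ 83. 150.] 5243 0.0316 (array([434.7,  41.5]), 88.7, 30.7, 11.4)
[ 49. 329.] 2464 0.03 (array([636.9, -27.7]), 82.4, 37.5, -46.4)
pos [0.4573 0.1872 0.1275] toolx yaw 6.5 grip 0.0263 F [-0.6  1.  -1.2] t 25.33 j [-0.52  0.35  0.01  2.1  -0.01  0.69  1.17]
turn deg [-0.2   8.15  0.39]  then shift mm [  30.     7.5 -582.5] | shift in present axes [ -53.     5.4 -580.9]
```

View pics/w18.png

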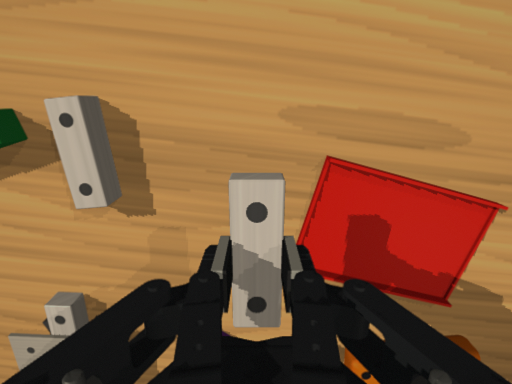

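View pics/s18.png

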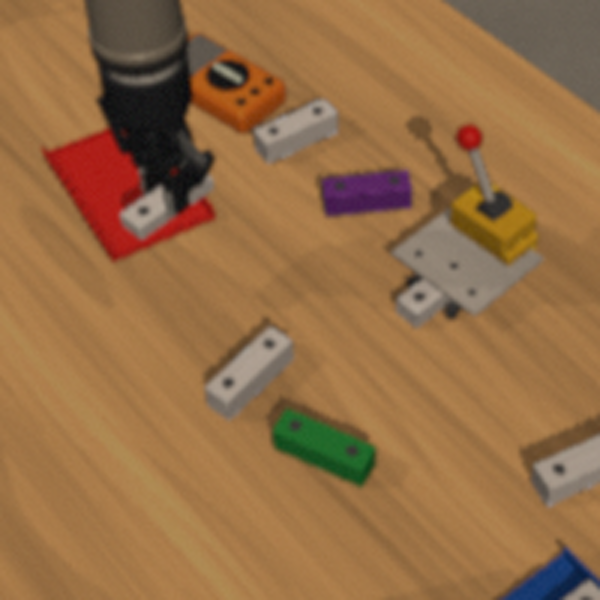

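{"name": "jog_arm", "arguments": {"motion": [[0,[0,0,0],[0,4,0]],[0,[0,0,0],[0,4.2,0]],[0,[0.004,0,-0.04],[0,0,0]],[0,[0.004,0,-0.04],[0,0,0]],[0,[0.004,0,-0.04],[0,0,0]],[0,[0.004,0,-0.04],[0,0,0]],[0,[0.004,0,-0.04],[0,0,0]],[0,[0.004,0,-0.04],[0,0,0]],[0,[0.003,0,-0.04],[0,0,0]],[0,[0.003,0,-0.04],[0,0,0]]]}}

```text
clock: 26.22
tcp_pos: [0.474, -0.1364, 0.1227]
orientation: [-1.57, 0.026, -0.022]
contact_force: [1.0, 1.1, -0.0]
grip_width: 0.0262
```

{"name": "jog_arm", "arguments": {"motion": [[0,[0,0,-0.04],[0,0,0]],[0,[0,0,-0.04],[0,0,0]],[0,[0,0,-0.04],[0,0,0]],[0,[0,0,-0.04],[0,0,0]],[0,[0,0,-0.04],[0,0,0]],[0,[0,0,-0.04],[0,0,0]],[0,[0,0.01,-0.02],[0,0,0]],[0,[0,0,0],[0,0,0]],[0,[0,0,0],[0,0,0]]]}}

```text
clock: 26.97
tcp_pos: [0.4655, -0.3952, 0.1116]
orientation: [-1.569, 0.029, -0.023]
contact_force: [0.9, -0.1, -1.4]
grip_width: 0.0264
```

```bash
python3 wb.py w19.png;  python3 go.py 0.470 -0.394 0.03 -1.7
```

```text
[348. 211.] 3957 0.0204 (array([ 477.2, -320.5]), 94.8, 28.3, -2.6)
[446. 308.] 2153 0.0315 (array([ 573.9, -225.9]), 49.6, 33.9, -13.6)
pos [ 0.4665 -0.3937  0.1121] toolx yaw -1.8 grip 0.0264 F [ 0.4  1.5 -0.9] t 27.02 j [ 0.46  0.54  0.18  1.84 -0.13  0.78  2.25]
turn deg [-0.12 -0.06 -0.16]  then shift mm [ 3.6 82.1 -0.2] | shift in present axes [ 3.8 82.1 -0.4]
```

View pics/w19.png

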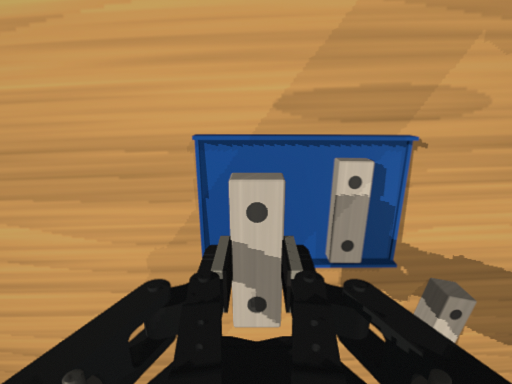

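{"name": "jog_arm", "arguments": {"motion": [[0,[0.003,0.03,0],[0,0,0]],[0,[0,0.03,0],[0,0,0]],[0,[0,0.015,0],[0,0,0]],[0,[0,0.006,0],[0,0,0]],[0,[0,0,0],[0,0,0]],[0,[0,0,0],[0,0,0]]]}}

```text
clock: 27.52
tcp_pos: [0.4711, -0.3939, 0.0333]
orientation: [-1.57, 0.022, -0.023]
contact_force: [0.0, -0.3, -0.3]
grip_width: 0.0259
```

{"name": "jog_arm", "arguments": {"motion": [[0,[0,0.001,0],[0,0,0]],[0,[0,0.001,0],[0,0,0]],[0,[0,0,0],[0,0,0]]]}}

```text
clock: 27.77
tcp_pos: [0.471, -0.3949, 0.0318]
orientation: [-1.572, 0.023, -0.025]
contact_force: [0.7, -0.2, 0.0]
grip_width: 0.0262
```

{"name": "jog_arm", "arguments": {"motion": [[0,[0,0.001,0],[0,0,0]],[0,[0,0.001,0],[0,0,0]],[0,[0,0,0],[0,0,0]]]}}

```text
clock: 28.02
tcp_pos: [0.4705, -0.3946, 0.0289]
orientation: [-1.571, 0.024, -0.024]
contact_force: [-0.4, 0.5, -0.7]
grip_width: 0.0259
```

{"name": "jog_arm", "arguments": {"motion": [[0,[0,0.001,0],[0,0,0]],[0,[0,0,0],[0,0,0]]]}}

```text
clock: 28.18
tcp_pos: [0.4706, -0.3947, 0.0282]
orientation: [-1.571, 0.024, -0.024]
contact_force: [-0.3, 1.0, 2.9]
grip_width: 0.0261
```

{"name": "jog_arm", "arguments": {"motion": [[0.5,[0,0,0],[0,0,0]],[0.5,[0,0,0],[0,0,0]],[0.5,[0,0,0],[0,0,0]],[0.5,[0,-0.02,0],[0,0,0]],[0.5,[0,-0.04,0],[0,0,0]],[0.5,[0,-0.04,0],[0,0,0]],[0.7,[0,-0.03,0.02],[0,0,0]],[0.7,[0,0,0.04],[0,0,0]],[0.7,[0,0,0.04],[0,0,0]],[0.7,[0,0,0],[0,0,0]]]}}

```text
clock: 29.02
tcp_pos: [0.475, -0.2861, 0.158]
orientation: [-1.566, 0.016, -0.017]
contact_force: [0.0, 0.8, -0.9]
grip_width: 0.06
```

```bash
python3 wb.py w20.png;  python3 go.py 0.597 -0.2275 0.12 -13.5
```

```text
[146. 184.] 2799 0.0202 (array([ 469.9, -394.3]), 89.4, 28.8, -1.6)
[223. 189.] 2661 0.0204 (array([ 475.8, -319.1]), 92.1, 27.6, -2.4)
[306. 303.] 1558 0.0317 (array([ 598.7, -229.9]), 84.6, 28.8, -13.7)
[495. 324.] 2233 0.0309 (array([661.8, -20.6]), 80.9, 52.7, 15.8)
pos [ 0.4746 -0.2898  0.158 ] toolx yaw -1.3 grip 0.0598 F [ 0.3 -0.7 -0.2] t 29.07 j [ 0.29  0.39  0.18  1.94 -0.1   0.82  2.07]
turn deg [-0.15 12.17  0.  ]  then shift mm [104.5  38.   89.2] | shift in present axes [121.   38.2  65. ]
```

View pics/w20.png

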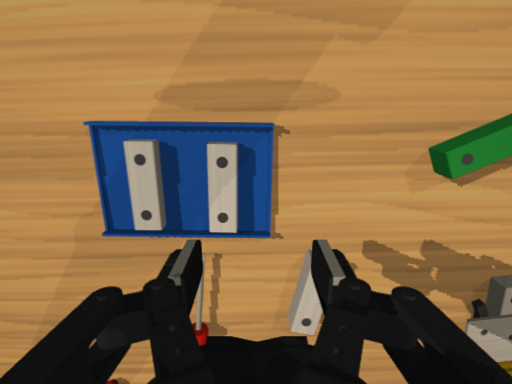

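{"name": "jog_arm", "arguments": {"motion": [[0.7,[0,0,0],[0,6.1,0]],[0.7,[0,0,0],[0,6.1,0]],[0.7,[0.026,0,0.022],[0,0,0]],[0.7,[0.026,0,0.022],[0,0,0]],[0.7,[0.026,0,0.022],[0,0,0]],[0.7,[0.026,0.02,0.023],[0,0,0]],[0.7,[0,0.03,0],[0,0,0]],[0.7,[0,0,0],[0,0,0]],[0.7,[0,0,0],[0,0,0]]]}}

```text
clock: 29.82
tcp_pos: [0.5944, -0.2339, 0.1061]
orientation: [-1.563, 0.195, -0.188]
contact_force: [0.2, -0.9, 0.7]
grip_width: 0.0601
```

```bash
python3 wb.py w21.png;  python3 go.py 0.597 -0.2285 0.03 -13.6
```

```text
[102.  76.] 5910 0.0203 (array([ 475.7, -317.9]), 89.2, 30.2, -2.4)
[ 19. 114.] 3790 0.02 (array([ 475.5, -393.6]), 81.7, 31.8, -1.6)
[266. 208.] 3959 0.0319 (array([ 596.5, -228.3]), 89.1, 27.4, -13.5)
[122. 236.] 735 0.0173 (array([ 596.5, -351.1]), 100.0, 6.2, -7.3)
[507. 241.] 788 0.031 (array([680.6, -47.1]), 101.7, 9.3, 2.1)
pos [ 0.595  -0.235   0.1078] toolx yaw -14.0 grip 0.0598 F [-0.  -0.1  1.2] t 29.87 j [ 0.13  0.58  0.2   1.77 -0.15  0.81  1.73]
turn deg [ 0.06 -0.43 -0.08]  then shift mm [ 0.4 77.8  6.8] | shift in present axes [ 0.4 77.8  6.9]
```

View pics/w21.png

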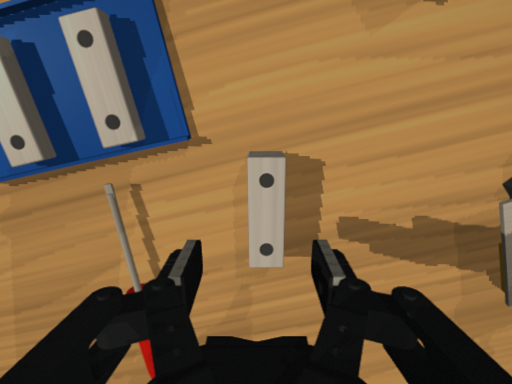

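{"name": "jog_arm", "arguments": {"motion": [[0.7,[0,0.025,0.0065],[0,0,0]],[0.7,[0,0.025,0],[0,0,0]],[0.7,[0,0.018,0],[0,0,0]],[0.7,[0,0.01,0],[0,0,0]],[0.7,[0,0,0],[0,0,0]],[0,[0,0,0],[0,0,0]],[0,[0,0,0],[0,0,0]],[0,[0,0,0],[0,0,0]],[0,[0,0,0],[0,0,0]],[0,[0,0,0],[0,0,0]]]}}

```text
clock: 30.7
tcp_pos: [0.5987, -0.2279, 0.0321]
orientation: [-1.563, 0.189, -0.194]
contact_force: [-0.8, -0.7, 6.8]
grip_width: 0.0267
```

{"name": "jog_arm", "arguments": {"motion": [[0,[0,0,0],[0,0,0]],[0,[0,-0.03,0],[0,0,0]],[0,[0,-0.04,0],[0,0,0]],[0,[0,-0.04,0],[0,0,0]],[0,[0,-0.04,0],[0,0,0]],[0,[0,-0.04,0],[0,0,0]],[0,[0,0,0],[0,0,0]]]}}

```text
clock: 31.28
tcp_pos: [0.6016, -0.229, 0.2298]
orientation: [-1.564, 0.18, -0.203]
contact_force: [1.5, -0.5, -0.9]
grip_width: 0.0266
```

```bash
python3 wb.py w22.png;  python3 go.py 0.488 0.321 0.22 -8.6
python3 - <<'E'
import math
a=math.radians(-8.6)
for ty in(-56,0,56): print(ty, .488-ty/1000*math.sin(a), .3205+ty/1000*math.cos(a))
from h import *
f=grab('side'); save(f,'s22.png')
E
```

```text
[152.  78.] 2337 0.0204 (array([ 475.5, -317.9]), 89.1, 29.2, -2.1)
[88. 92.] 2434 0.0203 (array([ 471.7, -393.8]), 89.5, 30.5, -1.8)
[459. 166.] 6516 0.031 (array([676. ,   7.2]), 111.2, 100.9, -85.3)
pos [ 0.6001 -0.2283  0.2258] toolx yaw -14.0 grip 0.0265 F [-1.3  0.  -2.6] t 31.33 j [ 0.1   0.45  0.23  1.68 -0.12  1.01  1.69]
turn deg [ 0.03 -5.35  0.61]  then shift mm [-193.     5.8  526.3] | shift in present axes [-241.3    3.3  506.1]
-56 0.4796260207671523 0.2651296426613677
0 0.488 0.3205
56 0.4963739792328477 0.37587035733863233
```

View pics/s22.png

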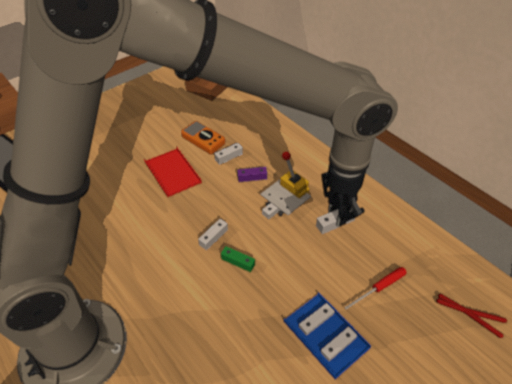

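{"name": "jog_arm", "arguments": {"motion": [[0,[0,0,0],[0,-5.4,0]],[0,[-0.012,0,0.036],[0,0,0]],[0,[-0.012,0,0.036],[0,0,0]],[0,[-0.012,0,0.036],[0,0,0]],[0,[-0.012,0,0.036],[0,0,0]],[0,[-0.012,0,0.036],[0,0,0]],[0,[-0.012,0,0.036],[0,0,0]],[0,[-0.012,0,0.036],[0,0,0]],[0,[-0.012,0,0.036],[0,0,0]],[0,[-0.012,0,0.036],[0,0,0]]]}}

```text
clock: 32.22
tcp_pos: [0.5367, 0.1108, 0.2181]
orientation: [-1.569, 0.119, -0.114]
contact_force: [0.2, 0.2, -1.9]
grip_width: 0.0264
```

{"name": "jog_arm", "arguments": {"motion": [[0,[-0.012,0,0.036],[0,0,0]],[0,[-0.012,0,0.036],[0,0,0]],[0,[-0.012,0,0.036],[0,0,0]],[0,[-0.012,0,0.036],[0,0,0]],[0,[-0.012,0,0.036],[0,0,0]],[0,[-0.012,0,0.036],[0,0,0]],[0,[0,0.035,0.005],[0,0,0]],[0,[0,0.035,0],[0,0,0]],[0,[0,0.03,0],[0,0,0]],[0,[0,0,0],[0,0,0]]]}}

```text
clock: 33.05
tcp_pos: [0.4952, 0.3353, 0.112]
orientation: [-1.578, 0.125, -0.108]
contact_force: [-1.8, -1.1, -3.2]
grip_width: 0.0265
```

```bash
python3 wb.py w23.png;  python3 go.py 0.498 0.375 0.04 -8.6; python3 meas2.py
```

```text
pos [0.497  0.3363 0.1154] toolx yaw -8.5 grip 0.0269 F [-0.6 -0.4 -1.6] t 33.10 j [-0.7   0.52  0.    1.84 -0.    0.79  0.73]
turn deg [ 0.44  0.09 -0.4 ]  then shift mm [-4.8 75.4 38.4] | shift in present axes [-4.2 75.2 39. ]
top
[244. 164.] 1250 zmed 0.0286 top 0.0288 (array([673.1,   7.6]), 111.9, 92.9, -81.2) [0.6628 0.0067 0.0289]
[144. 159.] 390 zmed 0.0289 top 0.0291 (array([666.4, 263.6]), 88.3, 27.9, -6.9) [0.6657 0.2643 0.0294]
[ 84. 167.] 285 zmed 0.0342 top 0.0342 (array([642.2, 416.9]), 53.7, 36.9, 10.3) [0.6423 0.4176 0.0341]
[368. 236.] 397 zmed 0.0178 top 0.0181 (array([ 476.9, -318.6]), 90.3, 28.3, -2.9) [ 0.4784 -0.3189  0.0183]
[396. 239.] 383 zmed 0.0183 top 0.0187 (array([ 471.9, -394.9]), 91.4, 28.1, -1.6) [ 0.4703 -0.3956  0.0184]
[230. 251.] 378 zmed 0.0299 top 0.0299 (array([435.7,  39.5]), 88.7, 27.0, 11.3) [0.4361 0.0394 0.0299]
side
[197. 130.] 166 zmed 0.0339 top 0.0340 (array([646. , 389.4]), 87.3, 54.7, -79.4) [0.6451 0.4037 0.0341]
[228. 153.] 291 zmed 0.0265 top 0.0278 (array([663.6, 260.1]), 88.4, 32.9, -5.3) [0.6629 0.261  0.028 ]
[281. 200.] 908 zmed 0.0269 top 0.0272 (array([668.8,   4.8]), 115.0, 110.3, 4.6) [0.6623 0.0015 0.0274]
[213. 234.] 400 zmed 0.0280 top 0.0288 (array([433.1,  35.5]), 89.3, 29.4, 11.0) [0.4325 0.0358 0.0289]
[317. 318.] 479 zmed 0.0172 top 0.0174 (array([ 473.2, -322.2]), 92.1, 28.8, -3.2) [ 0.4728 -0.322   0.0174]
[339. 343.] 529 zmed 0.0172 top 0.0175 (array([ 469.4, -398.5]), 92.0, 28.6, -2.2) [ 0.469  -0.3985  0.0175]
```

View pics/w23.png

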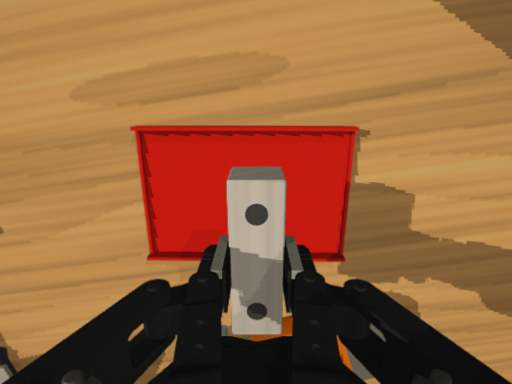

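Run:
```python
from meas3 import *
f=grab('wrist')
p=plane(f,[(132,127),(358,127)],.014); q=plane(f,[(147,260),(344,260)],.014); print(p.round(4),q.round(4),(p.mean(0)+q.mean(0))/2)
print('bar', plane(f,[(228,180),(285,180),(233,333),(282,334)],.1154-.031+.03).round(4))
```

```text
[[0.4246 0.2479 0.014 ]
 [0.4515 0.4266 0.014 ]] [[0.5436 0.2278 0.014 ]
 [0.5707 0.4088 0.014 ]] [0.49758665 0.32778531 0.014     ]
bar [[0.4543 0.3303 0.1144]
 [0.4583 0.3572 0.1144]
 [0.5448 0.3167 0.1144]
 [0.5498 0.3447 0.1144]]
```

{"name": "jog_arm", "arguments": {"motion": [[0,[-0.004,0,0.02],[0,0,0]],[0,[0,0,0.019],[0,0,0]],[0,[0,0.02,0],[0,0,0]],[0,[0,0.02,0],[0,0,0]],[0,[0,0,0],[0,0,0]],[0,[0,0,0],[0,0,0]]]}}

```text
clock: 33.75
tcp_pos: [0.5024, 0.3777, 0.081]
orientation: [-1.567, 0.117, -0.117]
contact_force: [0.9, -0.4, -2.2]
grip_width: 0.0266
```

```bash
python3 go.py 0.498 0.375 0.04 -8.6; python3 wb.py w24.png
```

```text
pos [0.5024 0.3777 0.081 ] toolx yaw -8.6 grip 0.0266 F [ 0.9 -0.4 -2.2] t 33.75 j [-0.74  0.6   0.    1.8  -0.    0.75  0.68]
turn deg [-0.01  0.05  0.02]  then shift mm [-4.  41.  -3.3] | shift in present axes [-4.  41.  -3.3]
```

View pics/w24.png

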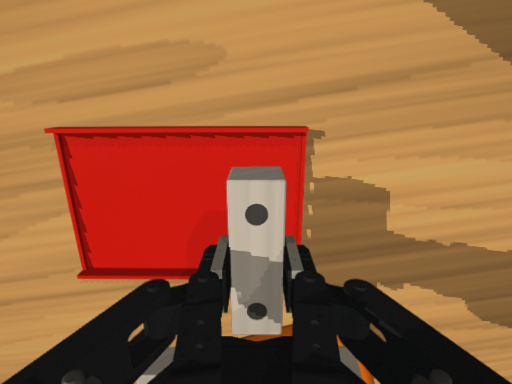

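```bash
python3 go.py 0.498 0.375 0.04 -8.6
python3 - <<'E'
from meas3 import *
f=grab('wrist'); save(f,'w24b.png',(30,110,330,290),2.6); print(f['xyz'],r.get_obs()['tcp_pos'])
p=plane(f,[(46,130),(308,127)],.014); q=plane(f,[(80,276)],.014); print(p.round(4),q.round(4),(p[1]+q[0])/2)
cl=cloud(f); print(cl[150:260:15,150].round(4))
E
```

```text
pos [0.5031 0.378  0.0818] toolx yaw -8.6 grip 0.0264 F [ 0.8  0.6 -1.6] t 33.80 j [-0.74  0.6   0.    1.8  -0.    0.75  0.68]
turn deg [-0.09  0.03  0.08]  then shift mm [-4.6 41.8 -3.8] | shift in present axes [-4.6 41.7 -3.8]
[0.42422732 0.38828544 0.20685029] [0.5033332  0.37825827 0.08205935]
[[0.4196 0.2461 0.014 ]
 [0.4445 0.4204 0.014 ]] [[0.5325 0.2304 0.014 ]] [0.48850185 0.32537243 0.014     ]
[[0.4447 0.3085 0.0038]
 [0.4555 0.3051 0.0025]
 [0.4659 0.3034 0.0056]
 [0.4774 0.3001 0.0049]
 [0.4894 0.2964 0.0038]
 [0.5014 0.2934 0.0044]
 [0.5138 0.2901 0.0047]
 [0.527  0.2864 0.0046]]
```

View pics/w24b.png

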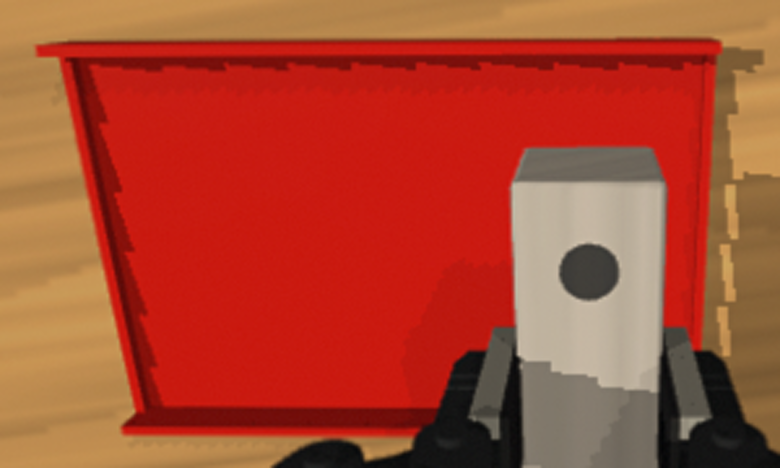

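{"name": "jog_arm", "arguments": {"motion": [[0,[-0.005,0.02,-0.002],[0,0,0]],[0,[0,0.015,0],[0,0,0]],[0,[0,0.005,0],[0,0,0]],[0,[0,0,0],[0,0,0]],[0,[0,0,0],[0,0,0]]]}}

```text
clock: 34.27
tcp_pos: [0.4977, 0.377, 0.0411]
orientation: [-1.566, 0.116, -0.118]
contact_force: [-0.4, 0.7, -2.5]
grip_width: 0.0269
```

{"name": "jog_arm", "arguments": {"motion": [[0,[0,0.0015,0],[0,0,0]],[0,[0,0.0015,0],[0,0,0]],[0,[0,0.0015,0],[0,0,0]],[0,[0,0,0],[0,0,0]]]}}

```text
clock: 34.6
tcp_pos: [0.497, 0.3766, 0.0355]
orientation: [-1.567, 0.117, -0.117]
contact_force: [0.3, 0.1, -2.8]
grip_width: 0.0267
```

{"name": "jog_arm", "arguments": {"motion": [[0,[0,0.001,0],[0,0,0]],[0,[0,0.0005,0],[0,0,0]],[0,[0,0,0],[0,0,0]]]}}

```text
clock: 34.85
tcp_pos: [0.497, 0.3767, 0.0345]
orientation: [-1.567, 0.117, -0.117]
contact_force: [-2.1, -2.1, 4.2]
grip_width: 0.0265
```

{"name": "jog_arm", "arguments": {"motion": [[0.5,[0,0,0],[0,0,0]],[0.5,[0,0,0],[0,0,0]],[0.5,[0,0,0],[0,0,0]],[0.5,[0,-0.02,0],[0,0,0]],[0.5,[0,-0.04,0],[0,0,0]],[0.5,[0,-0.04,0],[0,0,0]],[0.7,[0.02,-0.01,-0.03],[0,0,0]],[0.7,[0.03,0,-0.03],[0,0,0]],[0.7,[0.03,0,-0.03],[0,0,0]],[0.7,[0.03,0,0],[0,0,0]]]}}

```text
clock: 35.68
tcp_pos: [0.5929, 0.2643, 0.1445]
orientation: [-1.572, 0.122, -0.122]
contact_force: [0.6, -1.1, 0.1]
grip_width: 0.0599
```

{"name": "jog_arm", "arguments": {"motion": [[0.7,[0.03,0,-0.008],[0,0,0]],[0.7,[0,0,0],[0,-3,0]],[0.7,[0,0,0],[0,0,0]]]}}

```text
clock: 35.93
tcp_pos: [0.6216, 0.2581, 0.1436]
orientation: [-1.57, 0.077, -0.078]
contact_force: [-0.1, 0.7, -0.6]
grip_width: 0.0596
```

```bash
python3 wb.py w25.png; python3 go.py 0.665 0.2635 0.03 -6
```

```text
[390.  43.] 4188 0.0344 (array([510.3, 372.1]), 60.6, 29.7, -8.4)
[441. 202.] 3204 0.0369 (array([641.2, 417.8]), 60.9, 44.0, 10.0)
[ 31. 252.] 5097 0.0306 (array([667.5,  43.4]), 95.4, 83.1, -22.1)
[270. 235.] 2796 0.0319 (array([664.8, 265.8]), 89.3, 27.1, -5.7)
pos [0.62   0.2596 0.1435] toolx yaw -5.6 grip 0.0596 F [-0.3  1.1 -0.6] t 35.98 j [-0.5   0.58  0.02  1.65 -0.01  0.91  0.99]
turn deg [ 0.    0.37 -0.04]  then shift mm [ 44.3 113.5   8.6] | shift in present axes [ 44.4 113.4   8.3]
```

View pics/w25.png

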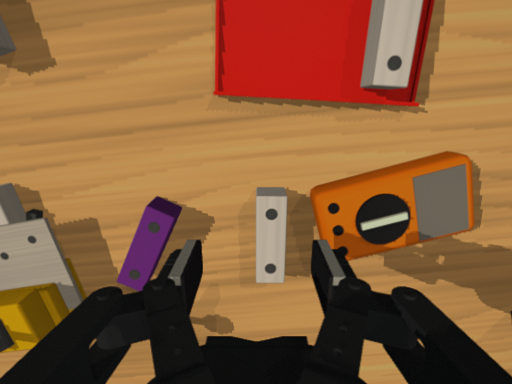

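{"name": "jog_arm", "arguments": {"motion": [[0.55,[0.022,0,0.005],[0,0,0]],[0.55,[0.022,0,0.0055],[0,0,0]],[0.55,[0,0.03,0],[0,0,0]],[0.55,[0,0.03,0],[0,0,0]],[0.55,[0,0,0],[0,0,0]],[0.55,[0,0,0],[0,0,0]]]}}

```text
clock: 36.48
tcp_pos: [0.6621, 0.267, 0.0822]
orientation: [-1.571, 0.079, -0.071]
contact_force: [-0.1, 0.8, 1.2]
grip_width: 0.047
```

```bash
python3 wb.py w26.png; python3 go.py 0.665 0.2657 0.031 -5.8
```

```text
[412.   8.] 1151 0.0314 (array([539.5, 368.8]), 31.2, 4.9, 85.7)
[485. 179.] 4888 0.0369 (array([643.2, 412.6]), 61.3, 34.1, 9.8)
[257. 222.] 5087 0.0319 (array([665.5, 265.5]), 89.7, 27.6, -5.7)
[414. 203.] 855 0.0418 (array([651.1, 365.5]), 41.8, 8.7, -79.8)
pos [0.6637 0.2674 0.0843] toolx yaw -5.5 grip 0.0469 F [0.7 0.2 1.2] t 36.53 j [-0.48  0.71  0.02  1.57 -0.02  0.87  1.02]
turn deg [-0.    0.32 -0.06]  then shift mm [ 1.4 53.3 -1.5] | shift in present axes [ 1.5 53.3 -1.5]
```

View pics/w26.png

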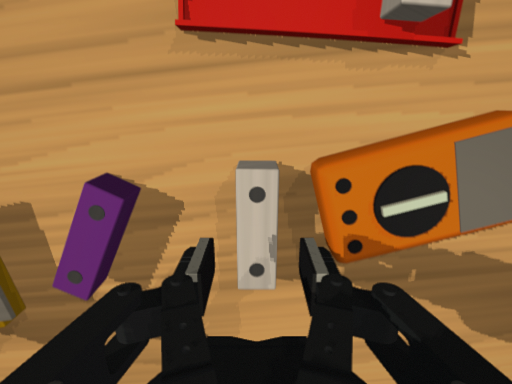

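Run:
```python
from h import *
f=grab('wrist'); print(plane(f,[(312,170),(322,210),(332,250),(345,262)],.034).round(4))
```

```text
[[0.628  0.3049 0.034 ]
 [0.6557 0.3105 0.034 ]
 [0.6862 0.3168 0.034 ]
 [0.6967 0.3258 0.034 ]]
```

{"name": "jog_arm", "arguments": {"motion": [[0.45,[0.006,0,-0.0018],[0,0,0]],[0.45,[0,0,0],[0,0,0]],[0.45,[0,0.02,0],[0,0,0]],[0.45,[0,0.02,0],[0,0,0]],[0.45,[0,0.01,0],[0,0,0]],[0.45,[0,0.003,0],[0,0,0]],[0.45,[0,0,0],[0,0,0]],[0.45,[0,0,0],[0,0,0]]]}}

```text
clock: 37.25
tcp_pos: [0.6712, 0.2641, 0.0319]
orientation: [-1.569, 0.075, -0.077]
contact_force: [0.2, -1.1, 0.3]
grip_width: 0.0384
```

{"name": "jog_arm", "arguments": {"motion": [[0,[0,0,0],[0,0,0]],[0,[0,0,0],[0,0,0]],[0,[0,0,0],[0,0,0]],[0,[0,0,0],[0,0,0]],[0,[0,-0.01,0],[0,0,0]],[0,[0,-0.03,0],[0,0,0]],[0,[0,-0.04,0],[0,0,0]],[0,[0,-0.04,0],[0,0,0]],[0,[0,-0.03,0],[0,0,0]],[0,[0,0,0],[0,0,0]]]}}

```text
clock: 38.08
tcp_pos: [0.6742, 0.2653, 0.1899]
orientation: [-1.564, 0.067, -0.085]
contact_force: [1.4, 0.8, -0.2]
grip_width: 0.0266
```

```bash
python3 wb.py w27.png; python3 go.py 0.4945 0.323 0.1 -8.6
```

```text
[356.  16.] 1131 0.0343 (array([530.4, 369.5]), 28.5, 21.4, 82.1)
[408. 135.] 2786 0.0369 (array([641.5, 417.2]), 60.7, 44.1, 10.1)
[ 32. 186.] 5302 0.0306 (array([676. ,  21.1]), 99.0, 90.0, 4.6)
pos [0.6727 0.2647 0.1862] toolx yaw -5.6 grip 0.0265 F [-0.3 -0.  -2.5] t 38.13 j [-0.48  0.61  0.03  1.49 -0.02  1.03  1.03]
turn deg [-0.25  3.05  0.4 ]  then shift mm [-185.    86.2   31. ] | shift in present axes [-183.6   85.1   40.5]
```

View pics/w27.png

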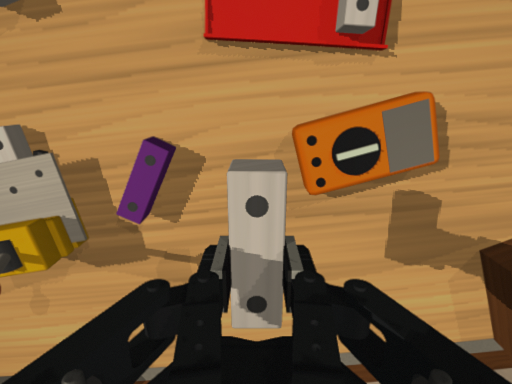

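{"name": "jog_arm", "arguments": {"motion": [[0,[0,0,0],[0,3,0]],[0,[-0.037,0,0.006],[0,0,0]],[0,[-0.037,0,0.006],[0,0,0]],[0,[-0.037,0,0.006],[0,0,0]],[0,[-0.037,0,0.006],[0,0,0]],[0,[-0.037,0,0.007],[0,0,0]],[0,[0,0.04,0],[0,0,0]],[0,[0,0.04,0],[0,0,0]],[0,[0,0,0],[0,0,0]],[0,[0,0,0],[0,0,0]]]}}

```text
clock: 38.97
tcp_pos: [0.49, 0.3202, 0.0985]
orientation: [-1.573, 0.121, -0.113]
contact_force: [1.2, 0.4, -1.5]
grip_width: 0.0261
```

```bash
python3 wb.py w28.png; python3 go.py 0.4942 0.323 0.04 -8.6
```

```text
[333. 207.] 5061 0.0344 (array([494.7, 374.4]), 89.1, 29.9, -8.4)
pos [0.492  0.3213 0.1006] toolx yaw -8.6 grip 0.0265 F [ 1.5  0.9 -0.1] t 39.02 j [-0.68  0.52 -0.    1.89  0.    0.74  0.74]
turn deg [ 0.11  0.03 -0.08]  then shift mm [ 2.  60.6  2. ] | shift in present axes [ 2.  60.6  2.1]
```

View pics/w28.png

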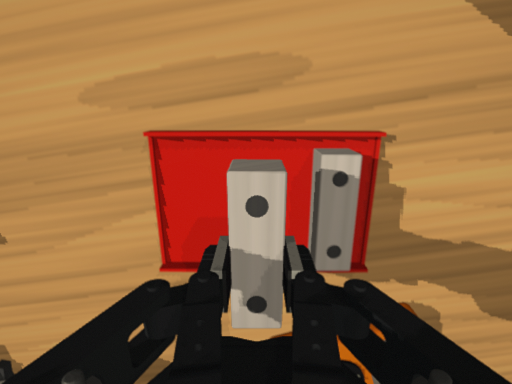

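{"name": "jog_arm", "arguments": {"motion": [[0,[0.002,0.03,-0.002],[0,0,0]],[0,[0,0.02,0],[0,0,0]],[0,[0,0.01,0],[0,0,0]],[0,[0,0.002,0],[0,0,0]],[0,[0,0.0015,0],[0,0,0]],[0,[0,0,0],[0,0,0]],[0,[0,0,0],[0,0,0]]]}}

```text
clock: 39.6
tcp_pos: [0.4948, 0.3205, 0.0389]
orientation: [-1.566, 0.115, -0.118]
contact_force: [1.5, 0.7, -2.1]
grip_width: 0.0267
```

{"name": "jog_arm", "arguments": {"motion": [[0,[0,0.001,0],[0,0,0]],[0,[0,0.001,0],[0,0,0]],[0,[0,0,0],[0,0,0]]]}}

```text
clock: 39.85
tcp_pos: [0.4939, 0.3199, 0.0357]
orientation: [-1.567, 0.117, -0.117]
contact_force: [-0.6, 0.1, -2.1]
grip_width: 0.0267
```

{"name": "jog_arm", "arguments": {"motion": [[0,[0,0.001,0],[0,0,0]],[0,[0,0.0005,0],[0,0,0]],[0,[0,0,0],[0,0,0]]]}}

```text
clock: 40.1
tcp_pos: [0.4939, 0.3199, 0.0351]
orientation: [-1.567, 0.117, -0.117]
contact_force: [-3.2, -2.2, 10.0]
grip_width: 0.0268
```

{"name": "jog_arm", "arguments": {"motion": [[0.42,[0,0,0],[0,0,0]],[0.42,[0,0,0],[0,0,0]],[0.42,[0,0,0],[0,0,0]],[0.42,[0,-0.02,0],[0,0,0]],[0.42,[0,-0.04,0],[0,0,0]],[0.42,[0,-0.04,0],[0,0,0]],[0.7,[0,-0.01,-0.03],[0,0,0]],[0.7,[0,0,-0.04],[0,0,0]],[0.7,[0,0,-0.04],[0,-5,0]],[0.7,[0,0,-0.04],[0,-5,0]]]}}

```text
clock: 40.93
tcp_pos: [0.4742, 0.17, 0.1442]
orientation: [-1.571, -0.025, 0.024]
contact_force: [0.4, -1.3, -0.0]
grip_width: 0.0599
```

{"name": "jog_arm", "arguments": {"motion": [[0.7,[0,0,-0.04],[0,-5,0]],[0.7,[0,0,-0.04],[0,-5,0]],[0.7,[0,0,0],[0,0,0]],[0.7,[0,0,0],[0,0,0]]]}}

```text
clock: 41.27
tcp_pos: [0.4809, 0.0883, 0.144]
orientation: [-1.566, -0.152, 0.152]
contact_force: [-0.7, 1.1, -1.4]
grip_width: 0.0598
```

```bash
python3 wb.py w29.png; python3 go.py 0.4436 0.041 0.1 11.4
```

```text
[212. 132.] 3701 0.0319 (array([435.,  40.]), 88.6, 27.8, 11.4)
[485. 250.] 4601 0.0339 (array([488.1, 317. ]), 89.4, 34.2, -7.6)
[139. 353.] 507 0.0308 (array([680. ,  -7.8]), 33.3, 32.8, -79.7)
pos [0.4808 0.0907 0.144 ] toolx yaw 11.3 grip 0.0599 F [ 0.6  1.  -0.2] t 41.32 j [-0.29  0.32 -0.03  2.09  0.01  0.74  1.44]
turn deg [-0.01 -0.12  0.02]  then shift mm [-46.3  44.  -41.3] | shift in present axes [-46.2  43.9 -41.4]
```

View pics/w29.png

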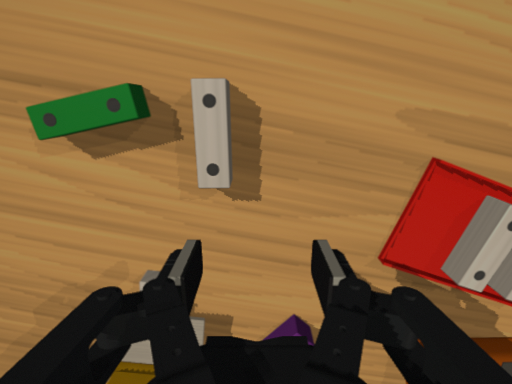

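{"name": "jog_arm", "arguments": {"motion": [[0.5,[-0.023,0,-0.0205],[0,0,0]],[0.5,[-0.023,0,-0.0205],[0,0,0]],[0.5,[0,0.025,0],[0,0,0]],[0.5,[0,0.025,0],[0,0,0]],[0.5,[0,0,0],[0,0,0]],[0.5,[0,0,0],[0,0,0]]]}}

```text
clock: 41.82
tcp_pos: [0.443, 0.0435, 0.0934]
orientation: [-1.565, -0.157, 0.161]
contact_force: [-0.4, 0.8, 1.3]
grip_width: 0.0426
```

```bash
python3 wb.py w30.png; python3 go.py 0.443 0.0413 0.031 11.4
```

```text
[254. 202.] 4582 0.0319 (array([434.7,  39.3]), 89.7, 27.6, 11.5)
pos [0.4439 0.0435 0.0942] toolx yaw 11.6 grip 0.0427 F [0.3 0.7 0.4] t 41.87 j [-0.22  0.34 -0.02  2.22  0.01  0.58  1.53]
turn deg [-0.03  0.19 -0.02]  then shift mm [-1.4 63.2 -2. ] | shift in present axes [-1.3 63.2 -2. ]
```

View pics/w30.png

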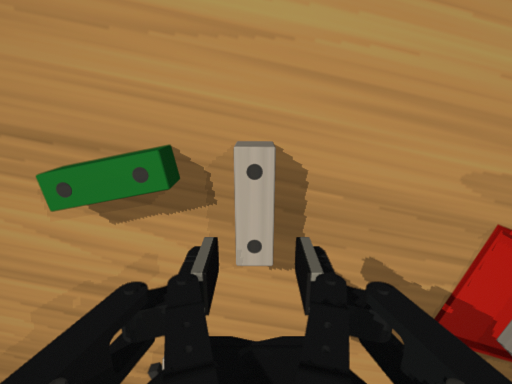

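{"name": "jog_arm", "arguments": {"motion": [[0.5,[-0.001,0.025,-0.0022],[0,0,0]],[0.5,[0,0.02,0],[0,0,0]],[0.5,[0,0.013,0],[0,0,0]],[0.5,[0,0.005,0],[0,0,0]],[0.5,[0,0,0],[0,0,0]],[0,[0,0,0],[0,0,0]],[0,[0,0,0],[0,0,0]],[0,[0,0,0],[0,0,0]],[0,[0,0,0],[0,0,0]],[0,[0,0,0],[0,0,0]]]}}

```text
clock: 42.7
tcp_pos: [0.4441, 0.0403, 0.0322]
orientation: [-1.564, -0.159, 0.155]
contact_force: [-0.9, 1.0, 7.6]
grip_width: 0.0268
```

{"name": "jog_arm", "arguments": {"motion": [[0,[0,-0.01,0],[0,0,0]],[0,[0,-0.03,0],[0,0,0]],[0,[0,-0.04,0],[0,0,0]],[0,[0,-0.03,0],[0,0,0]],[0,[0,0,0],[0,5,0]],[0,[0,0,0],[0,5,0]],[0,[0,0,0],[0,5,0]],[0,[0,0,0],[0,5,0]],[0,[0,0,0],[0,0,0]]]}}

```text
clock: 43.45
tcp_pos: [0.4429, 0.0395, 0.1418]
orientation: [-1.567, 0.119, -0.12]
contact_force: [-0.4, -0.4, -2.4]
grip_width: 0.0267
```

```bash
python3 - <<'E'
import math
a=math.radians(-8.6); c,s=math.cos(a),math.sin(a)
for tx,ty in[(8,-54),(8,-56)]: print(.4885+(tx*c-ty*s)/1000,.324+(tx*s+ty*c)/1000)
E
python3 go.py 0.488 0.2695 0.1 -8.6
```

```text
0.4883351425024157 0.269410872675912
0.4880360718155283 0.267433359913818
pos [0.4429 0.0395 0.1418] toolx yaw -8.7 grip 0.0267 F [-0.4 -0.4 -2.4] t 43.45 j [-0.27  0.25  0.05  2.19 -0.02  0.7   1.21]
turn deg [-0.01 -0.11  0.04]  then shift mm [ 10.2  41.8 234.2] | shift in present axes [  9.7  41.9 234.2]
```

{"name": "jog_arm", "arguments": {"motion": [[0,[0.002,0,0.038],[0,0,0]],[0,[0.002,0,0.038],[0,0,0]],[0,[0.002,0,0.038],[0,0,0]],[0,[0.002,0,0.038],[0,0,0]],[0,[0.002,0,0.038],[0,0,0]],[0,[0.002,0,0.04],[0,0,0]],[0,[0,0.03,0],[0,0,0]],[0,[0,0.01,0],[0,0,0]],[0,[0,0,0],[0,0,0]],[0,[0,0,0],[0,0,0]]]}}

```text
clock: 44.28
tcp_pos: [0.4886, 0.2636, 0.1008]
orientation: [-1.57, 0.118, -0.116]
contact_force: [-0.4, -0.5, -1.6]
grip_width: 0.0264
```

```bash
python3 wb.py w31.png; python3 go.py 0.4892 0.2652 0.04 -8.6
python3 - <<'E'
from meas3 import *
f=grab('wrist'); save(f,'w31b.png',(150,110,460,300),2.5)
f=grab('top'); save(f,'t31.png',(60,120,260,280),3.5)
E
```

```text
[406. 197.] 6323 0.0343 (array([494.5, 374. ]), 90.0, 30.1, -8.6)
[332. 199.] 5075 0.0344 (array([488. , 318.6]), 89.4, 28.7, -8.6)
[468. 339.] 895 0.0367 (array([625.6, 430.9]), 57.1, 27.4, 44.4)
[ 16. 355.] 1078 0.024 (array([604.1,   4.5]), 44.4, 28.7, -61.6)
pos [0.4893 0.2638 0.1015] toolx yaw -8.6 grip 0.0266 F [-0.3 -0.5 -1.7] t 44.33 j [-0.6   0.47 -0.01  1.96  0.01  0.71  0.8 ]
turn deg [0.05 0.01 0.  ]  then shift mm [-0.3 61.5  1.3] | shift in present axes [-0.3 61.5  1.4]
```

View pics/w31.png

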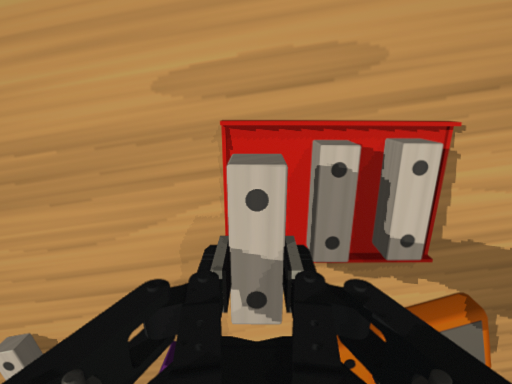

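Run:
```python
from meas3 import *
f=grab('wrist')
p=plane(f,[(221,122),(462,123)],.014); q=plane(f,[(431,262)],.014); print(p.round(4),q.round(4), ((p[0]+q[0])/2).round(4))
a=np.radians(-8.6); c=(p[0]+q[0])/2
o=r.get_obs()['tcp_pos']; d=o-c; print('tcp in tray', d[0]*np.cos(a)+d[1]*np.sin(a), -d[0]*np.sin(a)+d[1]*np.cos(a))
```

```text
[[0.4205 0.2476 0.014 ]
 [0.4472 0.4239 0.014 ]] [[0.563  0.4053 0.014 ]] [0.4917 0.3264 0.014 ]
tcp in tray 0.007402896027089337 -0.061370554790238716
```

{"name": "jog_arm", "arguments": {"motion": [[0,[0.001,0.03,0.001],[0,0,0]],[0,[0,0.02,0],[0,0,0]],[0,[0,0.01,0],[0,0,0]],[0,[0,0.003,0],[0,0,0]],[0,[0,0,0],[0,0,0]],[0,[0,0,0],[0,0,0]]]}}

```text
clock: 44.98
tcp_pos: [0.4909, 0.2664, 0.0389]
orientation: [-1.567, 0.116, -0.118]
contact_force: [0.7, 0.4, -1.7]
grip_width: 0.0264
```

{"name": "jog_arm", "arguments": {"motion": [[0,[0,0.001,0],[0,0,0]],[0,[0,0.001,0],[0,0,0]],[0,[0,0.0005,0],[0,0,0]],[0,[0,0,0],[0,0,0]]]}}

```text
clock: 45.32
tcp_pos: [0.4904, 0.2663, 0.0357]
orientation: [-1.567, 0.116, -0.117]
contact_force: [-0.3, -0.0, -2.6]
grip_width: 0.0267
```

{"name": "jog_arm", "arguments": {"motion": [[0,[0,0.001,0],[0,0,0]],[0,[0,0.0003,0],[0,0,0]],[0,[0,0,0],[0,0,0]]]}}

```text
clock: 45.57
tcp_pos: [0.4904, 0.2663, 0.0348]
orientation: [-1.567, 0.117, -0.117]
contact_force: [-0.5, -1.3, 4.1]
grip_width: 0.0266
```

Contact with the floor; release and move clear for the final check.

{"name": "jog_arm", "arguments": {"motion": [[0.42,[0,0,0],[0,0,0]],[0.42,[0,0,0],[0,0,0]],[0.42,[0,0,0],[0,0,0]],[0.42,[0,-0.02,0],[0,0,0]],[0.42,[0,-0.04,0],[0,0,0]],[0.42,[0,-0.04,0],[0,0,0]],[0.42,[0,-0.04,0],[0,0,0]],[0.42,[0,-0.04,0],[0,0,0]],[0.42,[0,0,-0.035],[0,0,0]],[0.42,[0,0,-0.035],[0,0,0]]]}}

```text
clock: 46.4
tcp_pos: [0.4813, 0.199, 0.2172]
orientation: [-1.563, 0.109, -0.118]
contact_force: [0.4, -1.2, -1.2]
grip_width: 0.0361
```

{"name": "jog_arm", "arguments": {"motion": [[0.42,[0,0,-0.035],[0,0,0]],[0.42,[0,0,-0.035],[0,0,0]],[0.42,[0,0,0],[0,0,0]],[0.42,[0,0,0],[0,0,0]]]}}

```text
clock: 46.73
tcp_pos: [0.4693, 0.1256, 0.2143]
orientation: [-1.568, 0.12, -0.12]
contact_force: [-0.5, 1.1, 0.4]
grip_width: 0.0357
```

```bash
python3 wb.py w32.png; python3 meas3.py; python3 meas2.py
python3 - <<'E'
from h import *
f=grab('side'); save(f,'s32.png',(130,90,430,380),2)
f=grab('top'); save(f,'t32.png',(60,100,440,280),2)
E
```

```text
[475. 165.] 3098 0.0343 (array([494.5, 373.4]), 89.8, 32.1, -8.3)
[427. 166.] 2814 0.0344 (array([487.8, 317.7]), 88.3, 31.1, -8.3)
[381. 167.] 2555 0.0343 (array([480.9, 265. ]), 88.1, 30.0, -9.1)
[500. 276.] 875 0.0369 (array([642.5, 410.4]), 60.6, 28.7, 9.3)
[223. 320.] 652 0.0307 (array([653.3,  51.8]), 63.1, 32.7, -7.1)
top
blue (array([ 470.8, -357.3]), 169.6, 106.5, 87.9) [ 0.4645 -0.3571  0.0028]
red (array([488.5, 322.8]), 173.7, 114.5, 81.5) [0.502  0.3449 0.0024]
red blob [449. 127.] 283 [ 0.7705 -0.5509  0.0144]
red blob [227. 136.] 69 [0.7074 0.0489 0.1466]
red blob [386. 153.] 268 [ 0.6952 -0.3625  0.0238]
panel (array([660.3,   7. ]), 125.8, 108.0, 4.7)
top
[244. 164.] 1254 zmed 0.0283 top 0.0284 (array([672.6,   7.7]), 111.8, 93.4, -81.0) [0.6621 0.0065 0.0285]
[ 86. 164.] 156 zmed 0.0338 top 0.0338 (array([647.5, 417. ]), 44.2, 31.9, 2.4) [0.6485 0.4132 0.034 ]
[100. 224.] 416 zmed 0.0313 top 0.0317 (array([496.3, 373.4]), 87.8, 28.9, -7.5) [0.4967 0.3737 0.0317]
[121. 227.] 418 zmed 0.0316 top 0.0319 (array([489.3, 317.6]), 87.4, 29.0, -9.4) [0.49   0.3181 0.0319]
[
[... 525 characters left out ...]
9 0.0276]
[317. 318.] 480 zmed 0.0173 top 0.0174 (array([ 474.5, -322.5]), 93.0, 29.0, -2.3) [ 0.4735 -0.3222  0.0174]
[340. 343.] 544 zmed 0.0171 top 0.0173 (array([ 469.5, -398.7]), 91.6, 28.9, -1.5) [ 0.4694 -0.3984  0.0172]Traceback (most recent call last):
  File "meas3.py", line 24, in <module>
    k=cv2.morphologyEx(b.astype(np.uint8),cv2.MORPH_OPEN,np.ones((3,3)));print('low1',rect(f,k,0.016),np.nanmedian(cl[k>0],0).round(4))
                                                                                      ~~~~^^^^^^^^^^^
  File "meas2.py", line 12, in rect
    c=max(c,key=cv2.contourArea).reshape(-1,2)
      ~~~^^^^^^^^^^^^^^^^^^^^^^^
ValueError: max() iterable argument is empty
```

View pics/w32.png

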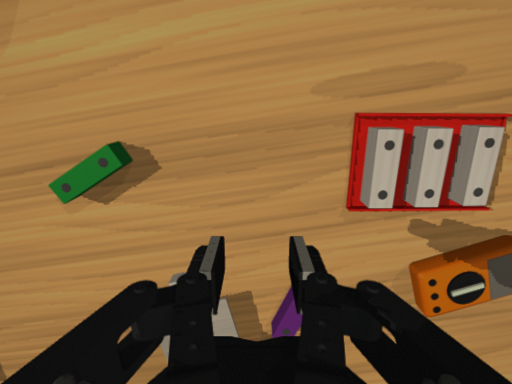

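View pics/s32.png

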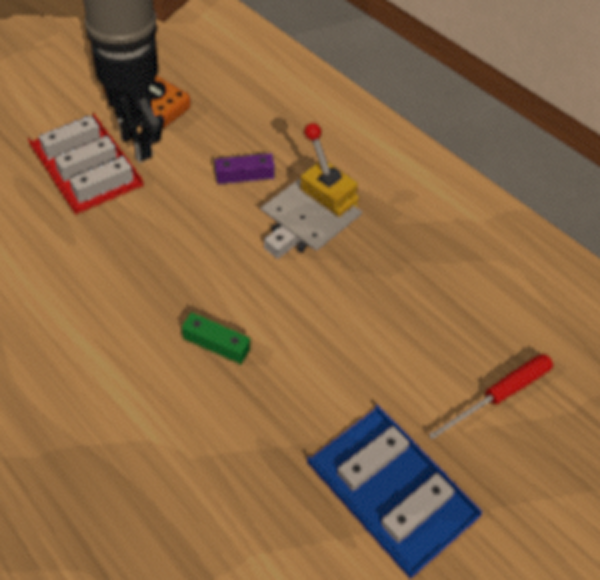

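View pics/t32.png

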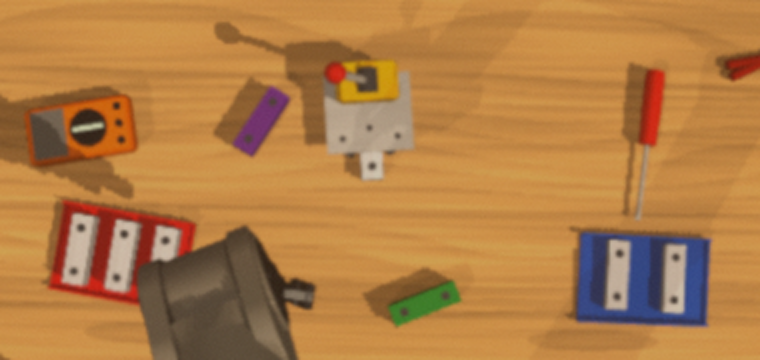

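{"name": "jog_arm", "arguments": {"motion": [[0.42,[0.01,0,-0.035],[0,-6.5,0]],[0.42,[0.01,0,-0.035],[0,-6.5,0]],[0.42,[0,0,-0.035],[0,0,0]],[0.42,[0,0,-0.015],[0,0,0]],[0.42,[0,0,0],[0,0,0]],[0.42,[0,0,0],[0,0,0]],[0.42,[0,0,0],[0,0,0]]]}}

```text
clock: 47.62
tcp_pos: [0.4859, 0.0106, 0.214]
orientation: [-1.569, -0.056, 0.056]
contact_force: [-0.4, -0.1, 0.6]
grip_width: 0.036
```

Run:
```python
from meas3 import *
f=grab('wrist'); save(f,'w33.png',(170,200,350,340),4)
cl,zz,S=segs(f); a=np.radians(4.5); u=np.array([np.cos(a),np.sin(a)]); v=np.array([-u[1],u[0]])
d=(cl[:,:,:2]-np.array([.627,.0045])); X=d@u; Y=d@v; Z=cl[:,:,2]
m=(abs(Y)<0.010)&(X>-.06)&(X<.03)
b=m&(Z>.019)&(Z<.0262)&(X<-.003); p=(abs(Y)>.02)&(abs(Y)<.045)&(X>-.03)&(X<.04)&(Z>.0265)&(Z<.034)
print('bar top X',np.percentile(X[b],[1,3,10,97]).round(4),'panel X min',np.percentile(X[p],[1,3]).round(4),'bar z',np.median(Z[b]),'panel z',np.median(Z[p]))
```

```text
bar top X [-0.0348 -0.0345 -0.0337 -0.0039] panel X min [0.0004 0.0007] bar z 0.02454082274687902 panel z 0.030697023666594436
```

View pics/w33.png

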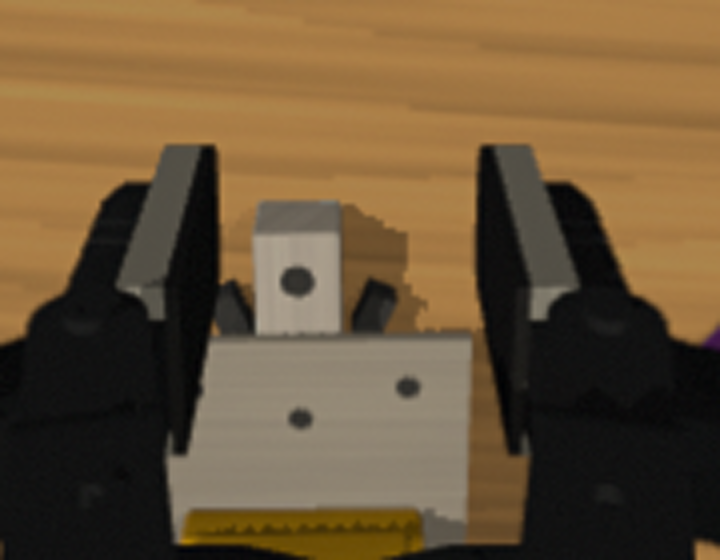

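```bash
python3 -c "
from bench import r
print(r.hand_in())"
```

```text
the job is handed in; nothing more can be done
None
```

The job is done and handed in at about 48 s of the 210 s.

**What I did, in order**
- I swung the lever over until it stood hard against the open stop.
- I drew low1 out and laid it in the blue tray.
- I slid the 23 mm bar under the panel until it stopped hard against the back stop, at about 16 N.
- I swung the lever back until it stood hard against the clamped stop.
- I laid the second low bar in the blue tray and the three tall bars in the red tray. Only one extra low bar was present. One tall bar was knocked about 5 cm aside during the run, so I measured it again before gripping it.

**What the last checks showed**
- **Medium bar:** it sticks out 35 mm from the panel's front edge, as expected at home.
- **Lever:** the knob is at y = 0.049, which matches the clamped position.
- **Trays:** both low bars lie flat with their tops at about 18 mm. All three tall bars lie flat with their tops at about 32 mm. All have their holes up.
- **Others:** the multimeter, screwdriver, green bar and purple bar look unmoved.

**What disagreed or failed**
- The side and top cameras differ by 2 to 4 mm in position.
- One wrist reading of the red tray, taken while the arm was still settling, was about 9 mm off, so I took it again at rest.
- An early estimate of how far the medium bar sticks out, made from single pixels, gave 32 mm. The depth readings then and at the end gave 34 to 35 mm.
- low1 lies only about 3 to 4 mm from the blue tray's far wall, but it is inside and flat.
- One check script crashed at the end because it looked for low1 under the panel, where it no longer is.

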